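# Take the valve out from behind the firebrick wall and rebuild the wall

## Task

Take the hearth's front wall down and set all four loose firebricks on the heatproof board, then lift the ball valve out of the hearth and stand it upright in the middle of the cooling rack. With the valve on the rack, rebuild the front wall just as it stood, in two courses with the half bricks at opposite ends so that the joints are staggered, square and flush. Leave the wire brush and the diaphragm valve alone.

Things in the scene. Friction and masses are not known exactly. Their poses are not given: they have to be found in the camera images.
- hearth: Brazing hearth, fixed: dark steel tray 276 (x) x 322 (y) mm, origin at the centre of its underside, brick floor top at z = 30 mm. Fixed brick walls at the sides (106 mm above bench, inner faces y = +98, -98) and back (87 mm above bench, inner face x = +45). Loose front wall on the robot's side (-x): two dry courses of 57 mm thick bricks, centre line x = -91.5, y = -86 to +87 mm, joints 1 mm, 11 mm free at the ends.
- brick_low_full: Insulating firebrick, pale cream. Full brick, 57 (x) x 114 (y) x 76 mm high, 200 to 325 g; origin at the centre of its underside. At the start in the lower course of the front wall: x = -91.5, y = -29, z = 30 mm in the hearth's frame, axes along the hearth's. The two full bricks are alike and may change places.
- brick_low_half: Insulating firebrick, pale cream. Half brick, 57 x 57 mm, 76 mm high, 125 g; origin at the centre of its underside. At the start in the lower course of the front wall: x = -91.5, y = +58, z = 30 mm in the hearth's frame, axes along the hearth's. The two half bricks are alike and may change places.
- brick_top_full: Insulating firebrick, pale cream. Full brick, 57 (x) x 114 (y) x 76 mm high, 200 to 325 g; origin at the centre of its underside. At the start in the upper course of the front wall: x = -91.5, y = +29, z = 106 mm in the hearth's frame, axes along the hearth's. The two full bricks are alike and may change places.
- brick_top_half: Insulating firebrick, pale cream. Half brick, 57 x 57 mm, 76 mm high, 125 g; origin at the centre of its underside. At the start in the upper course of the front wall: x = -91.5, y = -58, z = 106 mm in the hearth's frame, axes along the hearth's. The two half bricks are alike and may change places.
- valve: Bright stainless ball valve without lever: square body 36 (x) x 50 (y) x 36 mm high, a 19 mm tube stub out of each end along y (110 mm overall), stem on top to 46 mm. 280 to 455 g. Origin: centre of its flat underside. Stands on the hearth floor, tube along the wall, 8 to 15 mm behind it: no room for a finger beside it, so grip lower bricks near their tops, above the valve. Hold it by the sides facing x and -x, 36 mm apart.
- board: Heatproof board, fixed: grey flat slab 260 (x) x 140 (y) x 22 mm thick on the bench on one side of the hearth, origin at the centre of its underside. Side area for the bricks: each brick's centre must be over it. All four fit side by side with finger room.
- rack: Cooling rack, fixed: dark steel grid of eight flat bars on short legs, 140 (x) x 150 (y) mm, top 30 mm above its origin (under its centre, on the bench), on the other side of the hearth from the board.
- wire_brush: Bystander: wooden wire brush 270 mm long, 28 mm high, steel bristles up, lying beside the hearth's far corner. Origin on the bench under its handle; its long axis is its x, from -20 to +250 mm.
- diaphragm_valve: Bystander: steel diaphragm valve with black handwheel and yellow ring, about 70 mm wide (105 over its tubes) and 114 mm high, standing beside the hearth's other far corner. Origin at the centre of its underside.
Not all that is in view belongs to the job. What is shaped like the brick_low_full but purple is not meant. Leave any purple look-alike of the brick_low_half alone.

How it is judged (in metres and radians):
On the way, in this order (a step that is already met when the one before it is completed fails the run):
1. all four loose bricks are set down and released on the heatproof board (x of brick_low_full in the frame of board between -0.13 and 0.13 m and y of brick_low_full in the frame of board between -0.07 and 0.07 m and z of brick_low_full in the frame of board between 0.015 and 0.1 m and linear speed of each of brick_low_full, brick_low_half, brick_top_full, brick_top_half below 0.03 m/s and contact force between the fingers and brick_low_full below 0.3 N and x of brick_low_half in the frame of board between -0.13 and 0.13 m and y of brick_low_half in the frame of board between -0.07 and 0.07 m and z of brick_low_half in the frame of board between 0.015 and 0.1 m and contact force between the fingers and brick_low_half below 0.3 N and x of brick_top_full in the frame of board between -0.13 and 0.13 m and y of brick_top_full in the frame of board between -0.07 and 0.07 m and z of brick_top_full in the frame of board between 0.015 and 0.1 m and contact force between the fingers and brick_top_full below 0.3 N and x of brick_top_half in the frame of board between -0.13 and 0.13 m and y of brick_top_half in the frame of board between -0.07 and 0.07 m and z of brick_top_half in the frame of board between 0.015 and 0.1 m and contact force between the fingers and brick_top_half below 0.3 N), for 0.2 s.
2. with all four bricks still off the hearth on the board, the valve is set down upright on the cooling rack and released (all of step 1 and horizontal distance between valve and rack below 0.015 m and z of valve in the frame of rack between 0.024 and 0.036 m and angle between valve's own z axis and vertical below 0.12 rad and linear speed of valve below 0.03 m/s and contact force between the fingers and valve below 0.3 N), for 0.2 s.
At the end, for the whole second after the job is handed in: The front wall stands as at the start: each brick within 12 mm of its place along and across the wall, 6 mm in height, upright, square within 0.15 rad (like bricks may have changed places). The valve stands upright, within 15 mm of the rack's centre. All released and at rest ((((x of brick_low_full in the frame of hearth between -0.1035 and -0.0795 m and y of brick_low_full in the frame of hearth between -0.041 and -0.017 m and z of brick_low_full in the frame of hearth between 0.024 and 0.036 m and angle between brick_low_full's own z axis and vertical below 0.1 rad and angle between the x axis of brick_low_full and the x axis of hearth, either way round below 0.15 rad) and (x of brick_top_full in the frame of hearth between -0.1035 and -0.0795 m and y of brick_top_full in the frame of hearth between 0.017 and 0.041 m and z of brick_top_full in the frame of hearth between 0.1 and 0.112 m and angle between brick_top_full's own z axis and vertical below 0.1 rad and angle between the x axis of brick_top_full and the x axis of hearth, either way round below 0.15 rad)) or ((x of brick_top_full in the frame of hearth between -0.1035 and -0.0795 m and y of brick_top_full in the frame of hearth between -0.041 and -0.017 m and z of brick_top_full in the frame of hearth between 0.024 and 0.036 m and angle between brick_top_full's own z axis and vertical below 0.1 rad and angle between the x axis of brick_top_full and the x axis of hearth, either way round below 0.15 rad) and (x of brick_low_full in the frame of hearth between -0.1035 and -0.0795 m and y of brick_low_full in the frame of hearth between 0.017 and 0.041 m and z of brick_low_full in the frame of hearth between 0.1 and 0.112 m and angle between brick_low_full's own z axis and vertical below 0.1 rad and angle between the x axis of brick_low_full and the x axis of hearth, either way round below 0.15 rad))) and (((x of brick_low_half in the frame of hearth between -0.1035 and -0.0795 m and y of brick_low_half in the frame of hearth between 0.046 and 0.07 m and z of brick_low_half in the frame of hearth between 0.024 and 0.036 m and angle between brick_low_half's own z axis and vertical below 0.1 rad and (angle between the x axis of brick_low_half and the x axis of hearth, either way round below 0.15 rad or angle between the x axis of brick_low_half and the y axis of hearth, either way round below 0.15 rad)) and (x of brick_top_half in the frame of hearth between -0.1035 and -0.0795 m and y of brick_top_half in the frame of hearth between -0.07 and -0.046 m and z of brick_top_half in the frame of hearth between 0.1 and 0.112 m and angle between brick_top_half's own z axis and vertical below 0.1 rad and (angle between the x axis of brick_top_half and the x axis of hearth, either way round below 0.15 rad or angle between the x axis of brick_top_half and the y axis of hearth, either way round below 0.15 rad))) or ((x of brick_top_half in the frame of hearth between -0.1035 and -0.0795 m and y of brick_top_half in the frame of hearth between 0.046 and 0.07 m and z of brick_top_half in the frame of hearth between 0.024 and 0.036 m and angle between brick_top_half's own z axis and vertical below 0.1 rad and (angle between the x axis of brick_top_half and the x axis of hearth, either way round below 0.15 rad or angle between the x axis of brick_top_half and the y axis of hearth, either way round below 0.15 rad)) and (x of brick_low_half in the frame of hearth between -0.1035 and -0.0795 m and y of brick_low_half in the frame of hearth between -0.07 and -0.046 m and z of brick_low_half in the frame of hearth between 0.1 and 0.112 m and angle between brick_low_half's own z axis and vertical below 0.1 rad and (angle between the x axis of brick_low_half and the x axis of hearth, either way round below 0.15 rad or angle between the x axis of brick_low_half and the y axis of hearth, either way round below 0.15 rad)))) and horizontal distance between valve and rack below 0.015 m and z of valve in the frame of rack between 0.024 and 0.036 m and angle between valve's own z axis and vertical below 0.12 rad and linear speed of each of valve, brick_low_full, brick_low_half, brick_top_full, brick_top_half below 0.03 m/s and contact force between the fingers and valve below 0.3 N and contact force between the fingers and brick_low_full below 0.3 N and contact force between the fingers and brick_low_half below 0.3 N and contact force between the fingers and brick_top_full below 0.3 N and contact force between the fingers and brick_top_half below 0.3 N); the robot touches nothing.
It fails at once if the wire brush is moved by more than 20 mm (distance of wire_brush from where it was at the start of the episode above 0.02 m).
It fails at once if the diaphragm valve is moved by more than 20 mm (distance of diaphragm_valve from where it was at the start of the episode above 0.02 m).
It fails at once if the ball valve is tipped over (more than 0.8 rad) (angle between valve's own z axis and vertical above 0.8 rad).
It also fails if it takes over 144 s, if anything falls off the work surface, if the arm or the gripper's body presses on something with over 40 N, if the wrist force passes 120 N, or if a joint passes its speed limit or range.

## Robot

A 7-joint arm with a two-finger parallel gripper is mounted at the origin on the work surface. World frame = base frame: x ahead of the robot, y to its left, z up, the work surface at z = 0. Lengths are in mm, angles in rad, forces in N, time in s.
With the tool pointing down it reaches from about 400 to 875 mm from the base axis. Payload 4.4 kg.
Tool frame: the origin (TCP) lies between the finger pads; the fingertips stand 22 mm ahead of it and the grasp point (between the pads) lies 3 mm ahead of it; z points along the fingers, y is the line along which they close (so a half turn about z gives the same grasp; the last joint's range is limited). The gripper opens to 85 mm and grips with 20 to 120 N. Pads are 22 mm wide; open, the fingers measure 114 mm over their backs; the gripper's body (76 mm by 85 mm) begins 54 mm behind the grasp point. The pads swing forward as they close: fully open they stand 13 mm farther back than shut.
Start: joints at [1.049, 0.628, 0.038, 1.517, -0.027, 0.996, -0.02], TCP at [286.145, -583.643, 253.313] pointing down, gripper open.
Joint ranges: [-3.06, 3.06], [-0.37, 2.12], [-1.25, 1.32], [0.18, 2.47], [-1.1, 4.24], [0.23, 1.98], [-2.94, 2.94]. Speed limits (rad/s): [2.57, 2.57, 3.14, 3.14, 3.14, 3.14, 3.14].

## Interface

Orientations are given as [roll, pitch, yaw] about the fixed x, y, z axes, in that order (R = Rz(yaw) Ry(pitch) Rx(roll)).
In Python, from cell import ctrl gives the robot as it stands.
- The arm moves only by the tool step_arm, never from a script. Its argument "plan" is a list of rows, each an object of numbers: "dx", "dy", "dz": the shift along the tool's x, y, z scaled (see below); "ax", "ay", "az": the turn, a rotation vector about the tool's x, y, z scaled (see below); "gripper": the opening, from 0 (shut) to 1 (fully open). A call has 1 to 20 rows; each row shifts and turns the commanded pose from where the row before left it, along the tool's axes as they then stand; what a row does not reach is not made up. The controller multiplies each number of a shift by 0.3 m and each number of a turn by 90 degrees. A row lasts 1/8 s, in which the tool goes at most 62.5 mm and 10.7 degrees, less where a joint would pass 70% of its speed; a pose out of reach is approached as far as the arm can. A call with a number of a shift or a turn outside -1 to 1 is refused whole. A call with a gripper value outside its range is refused whole. The fingers move at their own pace and stop on an object; the grip force is fixed at half the most. Time passes only in rows, so rows that do not move let the fingers close. It gives the time, the measured TCP pose, the force, the opening and the grip force at its end, in the units of the state.
- ctrl.read_state(): the state, without advancing time (a new reading comes with each control period).
- ctrl.get_image(name): name is "scene" or "top"; returns a dict with "color" (400x640x3 uint8, red, green, blue), "range_z" (400x640 float32, mm along the optical axis (not along the pixel's ray), 0 where there is no reading), "fx", "fy", "cx", "cy" (pixels), "T" (4x4, takes a point from camera to world coordinates). Camera axes: x right, y down, z forward; pixel columns grow to the right and rows downward; lengths in mm; the calibration is good to about 2 mm. A picture is of the moment at which its call begins.
- ctrl.finish_job(): hands the job in; it is judged then, once.
The state is a dict: "clock": time; "qpos": joint angles; "qd": joint speeds; "tau": joint torques, N m; "eef_pos": TCP position; "tool_rot": TCP orientation; "force": force on the tool from outside, world axes, zero at the start; "torque": the same for the moment, N m; "width": finger opening in mm; "gripper_force": force on a finger pad.
Only numpy, scipy, OpenCV 4.12 (cv2) and the standard library are available. Lean on these libraries where they do the work, as an engineer would, in place of code of your own. Each camera call takes 0.05 s, during which the arm holds its last target. There are 200 camera calls.

## Working session

There is one attempt and no reset: what is moved stays moved. The work goes in short steps, Python scripts to look and compute and a tool call to move; the robot and the scene stay as the last step left them, time stands still between calls to the robot, and variables do not carry over. Pictures are saved under pics/ and viewed, at most 14 in all, crops included, and the job is handed in when it is done.

Besides the shell and the picture viewer there is one more tool, called after "Emit:" as a command line: name --argument value ..., lists and objects as JSON in quotes. step_arm: Moves the arm, as the interface text tells. Shifts and turns lie within -1 to 1; 1 stands for 0.3 m of shift or 90 degrees of turn. Its arguments: {"type":"object","properties":{"plan":{"type":"array"}},"required":["plan"]}

```bash
mkdir -p pics; ls; cat > h.py <<'E'
import numpy as np, cv2
from cell import ctrl
def shot(n):
    d=ctrl.get_image(n); return d
def save(d,name,box=None,scale=1):
    im=d["color"][:,:,::-1]
    if box: x0,y0,x1,y1=box; im=im[y0:y1,x0:x1]
    cv2.imwrite("pics/"+name,cv2.resize(im,None,fx=scale,fy=scale,interpolation=cv2.INTER_CUBIC))
def cloud(d):
    v,u=np.mgrid[0:400,0:640]; z=d["range_z"].astype(float)
    P=np.stack([(u-d["cx"])/d["fx"]*z,(v-d["cy"])/d["fy"]*z,z,np.ones_like(z)],-1)@d["T"].T
    P=P[...,:3]; P[z==0]=np.nan; return P
E
python3 - <<'E'
from h import *
s=ctrl.read_state(); print(s)
for n in("scene","top"):
    d=shot(n); save(d,n+"0.png"); np.savez(n+"0.npz",**d); print(n,d["fx"],d["T"].round(3).tolist())
E
```

```text
pics
{'clock': 0.0, 'qpos': array([ 1.04919901,  0.62935062,  0.03845996,  1.51839668, -0.02700051,
        0.9963107 , -0.02001989]), 'qd': array([ 0.00050508,  0.00033807,  0.00054618, -0.00141592,  0.00066222,
        0.00046161, -0.00042365]), 'tau': array([-2.70620876e-05, -5.63389349e+01,  1.22637145e+00, -1.93444777e+01,
        1.09947912e-02,  1.04874949e-02,  5.43414103e-06]), 'eef_pos': array([ 285.8670141 , -583.09207875,  252.37731295]), 'tool_rot': array([-3.13964621e+00,  3.68781157e-05,  4.55761962e-01]), 'force': array([ 0.29493868, -0.67764422,  0.04233482]), 'torque': array([ 0.01965847,  0.01375906, -0.03133342]), 'gripper_force': 0.0, 'width': 85.38964758803739}
scene 512.5839937373482 [[0.512, 0.513, -0.689, 1350.566], [0.859, -0.315, 0.404, -498.019], [-0.01, -0.799, -0.601, 832.624], [0.0, 0.0, 0.0, 1.0]]
top 390.73014011607563 [[-0.019, -0.99, 0.138, 379.922], [-1.0, 0.022, 0.023, -15.655], [-0.025, -0.138, -0.99, 1083.689], [0.0, 0.0, 0.0, 1.0]]
```

View pics/scene0.png

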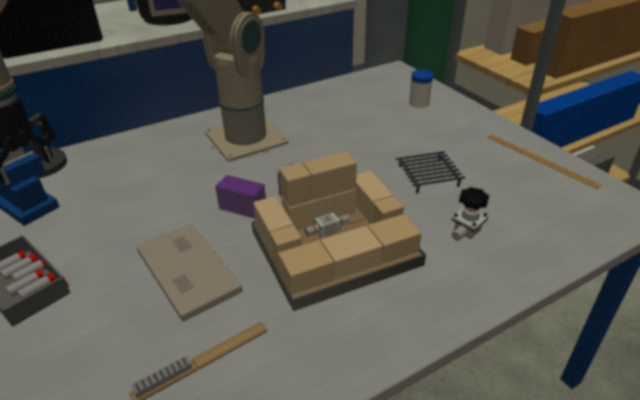

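View pics/top0.png

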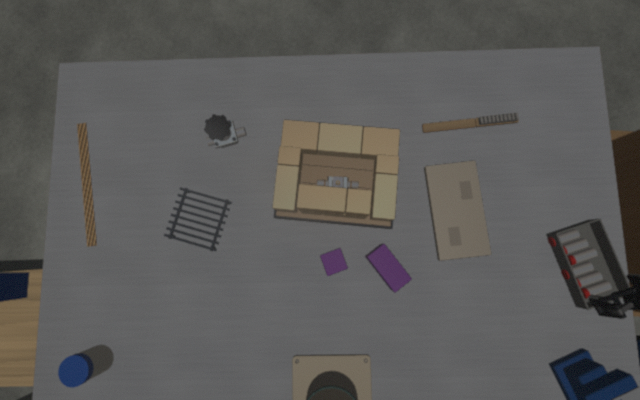

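The scene view shows the hearth at the centre (about 335,225), with the front wall's top course at (318,180) and the valve at (327,222). In the top view the front wall is at (335,199), the valve at (338,182), the board at (457,210), the rack at (198,218), the brush at (470,123) and the diaphragm valve at (222,130).

Candidates (top view):
- **Full brick:** cream top brick at (323,198), purple block at (388,267).
- **Half brick:** cream at (359,200), purple cube at (334,261).
- **Also cream:** the fixed hearth wall bricks at (286,187), (384,197) and (340,138).

I choose the cream front-wall bricks.

```bash
python3 - <<'E'
from h import *
d=dict(np.load("top0.npz")); P=cloud(d); d["color"]=d["color"]
def rect(name,m,box):
    M=np.zeros((400,640),bool); x0,y0,x1,y1=box; M[y0:y1,x0:x1]=1
    M&=m; M=cv2.morphologyEx(M.astype(np.uint8),cv2.MORPH_OPEN,np.ones((2,2)))>0
    q=P[M]; r=cv2.minAreaRect(q[:,:2].astype(np.float32)); print(name,len(q),np.round(r[0],1),np.round(r[1],1),round(r[2],2),"z",np.median(q[:,2]).round(1)); 
Z=P[...,2]
rect("front top",(Z>170)&(Z<195),(270,170,410,230))
rect("side walls",(Z>98)&(Z<114),(265,110,410,235))
rect("hearth all",(Z>8),(262,110,410,235))
rect("board",(Z>12)&(Z<32),(415,150,500,270))
rect("rack",(Z>18)&(Z<42),(155,180,240,260))
rect("valve",(Z>50)&(Z<85),(318,168,360,190))
rect("purpleF",(Z>10),(360,235,415,300))
rect("purpleH",(Z>10),(312,243,352,280))
rect("brush",(Z>10),(415,105,525,138))
rect("diaph",(Z>10),(195,105,250,155))
save(d,"crop1.png",(255,105,415,240),4)
S=dict(np.load("scene0.npz")); save(S,"crop2.png",(240,140,440,290),4)
E
```

```text
front top 1787 [nan nan] [0. 0.] 0.0 z nan
side walls 2815 [556.7 -34.8] [324.4 185.2] 83.55 z nan
hearth all 11959 [nan nan] [0. 0.] 0.0 z nan
board 4980 [ 458.5 -288.8] [249.8   0. ] 7.56 z nan
rack 1349 [464.9 359.9] [156.7 149. ] 71.94 z nan
valve 339 [538.4 -35.2] [ 50.1 107.6] 11.87 z nan
purpleF 1103 [ 326.2 -160.5] [130.2  55.6] 41.11 z nan
purpleH 500 [nan nan] [0. 0.] 0.0 z nan
brush 480 [ 721.  -414.3] [ 26.8 274.3] 7.44 z nan
diaph 924 [nan nan] [0. 0.] 0.0 z nan
```

View pics/crop1.png

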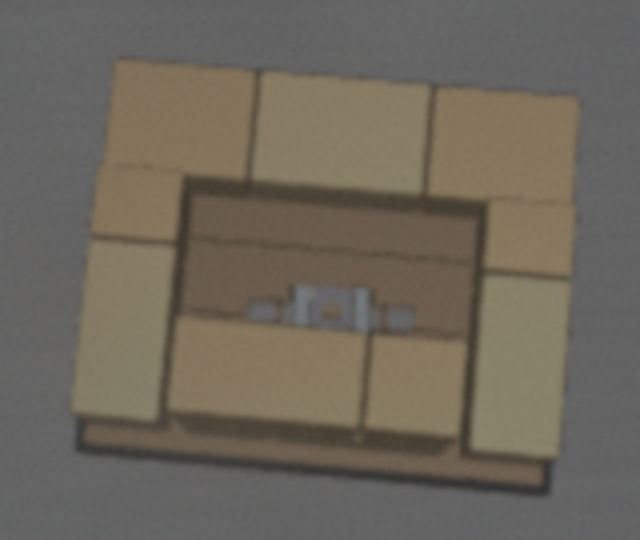

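The close crop shows two cream top-course bricks, full at left and half at right, between the fixed side walls, with the valve just behind them. The depth needs NaN handling, so I'm fixing that.

```bash
python3 - <<'E'
from h import *
d=dict(np.load("top0.npz")); P=cloud(d)
Z=np.nan_to_num(P[...,2],nan=-99)
def rect(name,lo,hi,box,dst=1):
    M=np.zeros((400,640),np.uint8); x0,y0,x1,y1=box; M[y0:y1,x0:x1]=1
    M&=((Z>lo)&(Z<hi)).astype(np.uint8); 
    n,l,st,_=cv2.connectedComponentsWithStats(M)
    k=1+np.argmax(st[1:,4]); q=P[(l==k)]; r=cv2.minAreaRect(q[:,:2].astype(np.float32))
    print(name,len(q),np.round(r[0],1),np.round(r[1],1),round(r[2],2),"z",np.median(q[:,2]).round(1),st[k][:4])
    return r
rect("front top",172,195,(270,170,410,230))
rect("sideL",96,116,(265,140,302,235))
rect("sideR",96,116,(368,145,410,235))
rect("back",78,95,(270,110,410,160))
rect("hearth",8,120,(262,110,410,235))
rect("board",12,34,(415,150,500,270))
rect("rack",18,42,(155,180,240,260))
rect("valve",45,90,(318,168,360,192))
rect("purpleF",10,150,(360,235,415,300))
rect("purpleH",10,150,(312,243,352,280))
rect("brush",8,60,(415,105,525,138))
rect("diaph",10,150,(195,105,250,155))
# colour/ray based for board: 
def ray(u,v,z):
    T=d["T"]; r=T[:3,:3]@np.array([(u-d["cx"])/d["fx"],(v-d["cy"])/d["fy"],1]); o=T[:3,3]; return (o+r*(z-o[2])/r[2])[:2].round(1)
for n,u,v,z in [("topfront L",296.5,184.5,182),("topR",370.8,190,182),("botL",297,207.5,182),("botR",369.5,214,182),
  ("tray TL? L front",274.8,217,10),("trayR front",391.5,228,10),
  ("sideL inner front",296,210,106),("sideR inner front",372.5,218,106),("joint top",346,189,182),("joint bot",344.5,213,182),
  ("valve stem",338,182.5,76)]: print(n,ray(u,v,z))
E
```

```text
front top 1782 [494.5 -17. ] [172.6  57.5] 83.56 z 180.6 [297 184  75  31]
sideL 1399 [561.8 102.7] [ 57.5 164.2] 83.57 z 104.7 [273 146  28  65]
sideR 1439 [ 532.9 -148.5] [ 57.5 163.5] 83.44 z 104.7 [372 154  27  66]
back 3233 [667.4 -36.6] [310.2  79.5] 84.41 z 85.6 [281 120 119  36]
hearth 10028 [585.5 -27.1] [320.9 277.3] 83.66 z 85.0 [273 119 127 110]
board 4984 [ 478.3 -351.6] [260.4 142.1] 5.37 z 21.0 [425 160  67 101]
rack 1362 [467.2 355.5] [152.3 145.4] 72.87 z 28.5 [164 187  68  64]
valve 356 [554.4 -29.9] [108.5  32.6] 79.22 z 62.3 [318 176  41  14]
purpleF 1103 [ 329.3 -153.3] [113.8  57.5] 36.41 z 74.9 [366 243  46  49]
purpleH 502 [346.4 -13. ] [56.9 56.7] 19.5 z 75.0 [320 248  28  28]
brush 826 [ 723.4 -405.8] [ 26.7 268.8] 4.99 z 12.6 [422 112  97  21]
diaph 926 [700.6 283.6] [ 69.5 110.6] 9.4 z 104.7 [204 114  42  34]
topfront L [528.9  69.7]
topR [ 511.9 -103.4]
botL [474.7  69. ]
botR [456.1 -98.4]
tray TL? L front [467.7 146.8]
trayR front [ 431.1 -172.8]
sideL inner front [476.4  78.7]
sideR inner front [ 452.3 -112.5]
joint top [515.6 -45.8]
joint bot [459.6 -40.9]
valve stem [549.2 -28.9]
```

Emit:
step_arm --plan '[{"az": -0.107, "dz": -0.03, "gripper": 1}, {"az": -0.107, "dz": -0.03, "gripper": 1}, {"az": -0.107, "dz": -0.03, "gripper": 1}, {"az": -0.107, "dz": -0.03, "gripper": 1}, {"az": -0.107, "gripper": 1}, {"az": -0.103, "gripper": 1}, {"dx": 0.176, "dy": 0.048, "gripper": 1}, {"dx": 0.176, "dy": 0.048, "gripper": 1}, {"dx": 0.176, "dy": 0.048, "gripper": 1}, {"dx": 0.176, "dy": 0.048, "gripper": 1}, {"dx": 0.176, "dy": 0.048, "gripper": 1}, {"dx": 0.176, "dy": 0.048, "gripper": 1}, {"dx": 0.176, "dy": 0.048, "gripper": 1}, {"dx": 0.176, "dy": 0.048, "gripper": 1}, {"dx": 0.176, "dy": 0.048, "gripper": 1}, {"dx": 0.176, "dy": 0.048, "gripper": 1}, {"gripper": 1}]'

```text
invalid input
```

```bash
cat >> h.py <<'E'
O=np.array([585.4,-27.5]); A=np.radians(-6.44); X=np.array([np.cos(A),np.sin(A)]); Y=np.array([-np.sin(A),np.cos(A)])
def H(p): q=np.asarray(p[:2])-O; return np.array([q@X,q@Y])
def st(target=None):   # target (hx,hy,z) in hearth axes, z world
    s=ctrl.read_state(); h=H(s["eef_pos"]); z=s["eef_pos"][2]
    print("t",round(s["clock"],2),"h",h.round(1),"z",round(z,1),"yaw",np.degrees(s["tool_rot"]).round(2),"w",round(s["width"],1),"F",s["force"].round(1),round(s["gripper_force"],1))
    if target is not None: t=np.array(target,float); print("dx,dy,dz",((t[1]-h[1])/300).round(4),((t[0]-h[0])/300).round(4),((z-t[2])/300).round(4))
E
python3 -c "
from h import *
st((-91.5,-58,160)); print(ctrl.read_state()['qpos'].round(2))"
```

```text
t 0.1 h [-235.3 -585.8] z 252.5 yaw [-179.91    0.     26.11] w 85.6 F [ 1.  -0.6  0.1] 0.0
dx,dy,dz 1.7593 0.4793 0.3084
[ 1.05  0.63  0.04  1.52 -0.03  1.   -0.02]
```

Emit:
step_arm --plan '[{"dx": 0, "dy": 0, "dz": -0.03, "ax": 0, "ay": 0, "az": -0.107, "gripper": 1}, {"dx": 0, "dy": 0, "dz": -0.03, "ax": 0, "ay": 0, "az": -0.107, "gripper": 1}, {"dx": 0, "dy": 0, "dz": -0.03, "ax": 0, "ay": 0, "az": -0.107, "gripper": 1}, {"dx": 0, "dy": 0, "dz": -0.03, "ax": 0, "ay": 0, "az": -0.107, "gripper": 1}, {"dx": 0, "dy": 0, "dz": 0, "ax": 0, "ay": 0, "az": -0.107, "gripper": 1}, {"dx": 0, "dy": 0, "dz": 0, "ax": 0, "ay": 0, "az": -0.103, "gripper": 1}, {"dx": 0.176, "dy": 0.048, "dz": 0, "ax": 0, "ay": 0, "az": 0, "gripper": 1}, {"dx": 0.176, "dy": 0.048, "dz": 0, "ax": 0, "ay": 0, "az": 0, "gripper": 1}, {"dx": 0.176, "dy": 0.048, "dz": 0, "ax": 0, "ay": 0, "az": 0, "gripper": 1}, {"dx": 0.176, "dy": 0.048, "dz": 0, "ax": 0, "ay": 0, "az": 0, "gripper": 1}, {"dx": 0.176, "dy": 0.048, "dz": 0, "ax": 0, "ay": 0, "az": 0, "gripper": 1}, {"dx": 0.176, "dy": 0.048, "dz": 0, "ax": 0, "ay": 0, "az": 0, "gripper": 1}, {"dx": 0.176, "dy": 0.048, "dz": 0, "ax": 0, "ay": 0, "az": 0, "gripper": 1}, {"dx": 0.176, "dy": 0.048, "dz": 0, "ax": 0, "ay": 0, "az": 0, "gripper": 1}, {"dx": 0.176, "dy": 0.048, "dz": 0, "ax": 0, "ay": 0, "az": 0, "gripper": 1}, {"dx": 0.176, "dy": 0.048, "dz": 0, "ax": 0, "ay": 0, "az": 0, "gripper": 1}, {"dx": 0, "dy": 0, "dz": 0, "ax": 0, "ay": 0, "az": 0, "gripper": 1}]'

```text
clock: 2.22
eef_pos: [490.0, -69.9, 289.3]
tool_rot: [3.141, -0.003, 1.467]
force: [-0.5, -1.0, 0.2]
width: 85.5
gripper_force: 0.0
```

```bash
python3 -c "
from h import *
st((-91.5,-58,160)); print(ctrl.read_state()['qpos'].round(2))"
```

```text
t 2.23 h [-90.  -52.9] z 289.3 yaw [ 1.7995e+02 -1.6000e-01  8.4040e+01] w 85.5 F [-0.5 -1.   0.2] 0.0
dx,dy,dz -0.0171 -0.0049 0.4312
[ 0.34  0.38 -0.35  1.89  0.16  0.9  -0.19]
```

Emit:
step_arm --plan '[{"dx": -0.017, "dy": -0.005, "dz": 0.1, "ax": 0, "ay": 0, "az": 0.005, "gripper": 1}, {"dx": 0, "dy": 0, "dz": 0.13, "ax": 0, "ay": 0, "az": 0, "gripper": 1}, {"dx": 0, "dy": 0, "dz": 0.08, "ax": 0, "ay": 0, "az": 0, "gripper": 1}, {"dx": 0, "dy": 0, "dz": 0.07, "ax": 0, "ay": 0, "az": 0, "gripper": 1}, {"dx": 0, "dy": 0, "dz": 0.05, "ax": 0, "ay": 0, "az": 0, "gripper": 1}, {"dx": 0, "dy": 0, "dz": 0, "ax": 0, "ay": 0, "az": 0, "gripper": 1}]'

```text
clock: 2.98
eef_pos: [485.8, -80.6, 159.5]
tool_rot: [-3.139, 0.0, 1.45]
force: [0.7, -0.1, 0.7]
width: 85.6
gripper_force: 0.0
```

```bash
python3 -c "
from h import *
st((-91.5,-58,160)); save(shot('scene'),'s1.png',(230,40,430,290),3-.6)"
```

```text
t 2.98 h [-93.  -63.9] z 159.5 yaw [-1.7987e+02  1.0000e-02  8.3050e+01] w 85.6 F [ 0.7 -0.1  0.7] 0.0
dx,dy,dz 0.0197 0.0051 -0.0018
```

View pics/s1.png

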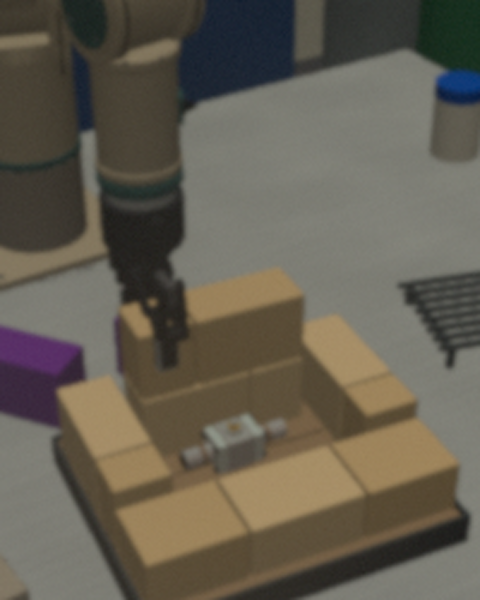

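The fingers straddle the top half brick (crop about 160,340) and the valve is clear below. The earlier reading was still settling, so I'll allow a settle row from here on. Re-centring, then gripping.

Emit:
step_arm --plan '[{"dx": 0.018, "dy": 0.004, "dz": 0, "ax": 0, "ay": 0, "az": -0.005, "gripper": 1}, {"dx": 0, "dy": 0, "dz": 0, "ax": 0, "ay": 0, "az": 0, "gripper": 1}, {"dx": 0, "dy": 0, "dz": 0, "ax": 0, "ay": 0, "az": 0, "gripper": 0}, {"dx": 0, "dy": 0, "dz": 0, "ax": 0, "ay": 0, "az": 0, "gripper": 0}, {"dx": 0, "dy": 0, "dz": 0, "ax": 0, "ay": 0, "az": 0, "gripper": 0}, {"dx": 0, "dy": 0, "dz": 0, "ax": 0, "ay": 0, "az": 0, "gripper": 0}]'

```text
clock: 3.78
eef_pos: [488.7, -75.0, 160.8]
tool_rot: [3.141, 0.0, 1.458]
force: [-1.5, 0.4, 6.1]
width: 56.4
gripper_force: 64.2
```

```bash
python3 -c "
from h import *
st()
for n,p in dict(hA=(568.4,-311.4),hB=(560.6,-381),fA=(473.3,-351),fB=(382.2,-355.8)).items(): print(n,H(p).round(1))"
```

```text
t 3.77 h [-90.8 -58.1] z 160.8 yaw [1.7996e+02 1.0000e-02 8.3530e+01] w 56.4 F [-1.5  0.4  6.1] 64.2
hA [  15. -284.]
hB [  15.  -354.1]
fA [ -75.1 -334. ]
fB [-165.1 -349. ]
```

Emit:
step_arm --plan '[{"dx": 0, "dy": 0, "dz": -0.05, "ax": 0, "ay": 0, "az": 0, "gripper": 0}, {"dx": 0, "dy": 0, "dz": -0.08, "ax": 0, "ay": 0, "az": 0, "gripper": 0}, {"dx": 0, "dy": 0, "dz": -0.08, "ax": 0, "ay": 0, "az": 0, "gripper": 0}, {"dx": -0.07, "dy": 0.025, "dz": 0, "ax": 0, "ay": 0, "az": 0, "gripper": 0}, {"dx": -0.131, "dy": 0.047, "dz": 0, "ax": 0, "ay": 0, "az": 0, "gripper": 0}, {"dx": -0.131, "dy": 0.047, "dz": 0, "ax": 0, "ay": 0, "az": 0, "gripper": 0}, {"dx": -0.131, "dy": 0.047, "dz": 0, "ax": 0, "ay": 0, "az": 0, "gripper": 0}, {"dx": -0.131, "dy": 0.047, "dz": 0, "ax": 0, "ay": 0, "az": 0, "gripper": 0}, {"dx": -0.131, "dy": 0.047, "dz": 0, "ax": 0, "ay": 0, "az": 0, "gripper": 0}, {"dx": -0.131, "dy": 0.047, "dz": 0, "ax": 0, "ay": 0, "az": 0, "gripper": 0}, {"dx": -0.131, "dy": 0.046, "dz": 0.04, "ax": 0, "ay": 0, "az": 0, "gripper": 0}, {"dx": 0, "dy": 0, "dz": 0.1, "ax": 0, "ay": 0, "az": 0, "gripper": 0}, {"dx": 0, "dy": 0, "dz": 0.12, "ax": 0, "ay": 0, "az": 0, "gripper": 0}, {"dx": 0, "dy": 0, "dz": 0.1, "ax": 0, "ay": 0, "az": 0, "gripper": 0}, {"dx": 0, "dy": 0, "dz": 0.06, "ax": 0, "ay": 0, "az": 0, "gripper": 0}, {"dx": 0, "dy": 0, "dz": 0.04, "ax": 0, "ay": 0, "az": 0, "gripper": 0}, {"dx": 0, "dy": 0, "dz": 0.01, "ax": 0, "ay": 0, "az": 0, "gripper": 0}, {"dx": 0, "dy": 0, "dz": 0, "ax": 0, "ay": 0, "az": 0, "gripper": 0}, {"dx": 0, "dy": 0, "dz": 0, "ax": 0, "ay": 0, "az": 0, "gripper": 0}]'

```text
clock: 6.15
eef_pos: [561.0, -381.4, 83.4]
tool_rot: [3.14, 0.001, 1.458]
force: [0.1, 0.0, -1.3]
width: 56.7
gripper_force: 64.1
```

```bash
python3 -c "
from h import *
st((15,-354,77))"
```

```text
t 6.15 h [  15.4 -354.4] z 83.4 yaw [1.7991e+02 4.0000e-02 8.3530e+01] w 56.7 F [ 0.1  0.  -1.3] 64.1
dx,dy,dz 0.0013 -0.0013 0.0213
```

Emit:
step_arm --plan '[{"dx": 0, "dy": 0, "dz": 0.018, "ax": 0, "ay": 0, "az": 0, "gripper": 0}, {"dx": 0, "dy": 0, "dz": 0, "ax": 0, "ay": 0, "az": 0, "gripper": 0}, {"dx": 0, "dy": 0, "dz": 0, "ax": 0, "ay": 0, "az": 0, "gripper": 1}, {"dx": 0, "dy": 0, "dz": 0, "ax": 0, "ay": 0, "az": 0, "gripper": 1}, {"dx": 0, "dy": 0, "dz": 0, "ax": 0, "ay": 0, "az": 0, "gripper": 1}, {"dx": 0, "dy": 0, "dz": -0.1, "ax": 0, "ay": 0, "az": 0, "gripper": 1}, {"dx": 0, "dy": 0, "dz": -0.16, "ax": 0, "ay": 0, "az": 0, "gripper": 1}, {"dx": 0, "dy": 0, "dz": -0.18, "ax": 0, "ay": 0, "az": 0, "gripper": 1}, {"dx": 0.08, "dy": -0.025, "dz": -0.1, "ax": 0, "ay": 0, "az": 0, "gripper": 1}, {"dx": 0.17, "dy": -0.045, "dz": 0, "ax": 0, "ay": 0, "az": 0, "gripper": 1}, {"dx": 0.17, "dy": -0.045, "dz": 0, "ax": 0, "ay": 0, "az": 0, "gripper": 1}, {"dx": 0.17, "dy": -0.048, "dz": 0, "ax": 0, "ay": 0, "az": 0, "gripper": 1}, {"dx": 0.17, "dy": -0.048, "dz": 0, "ax": 0, "ay": 0, "az": 0, "gripper": 1}, {"dx": 0.17, "dy": -0.048, "dz": 0, "ax": 0, "ay": 0, "az": 0, "gripper": 1}, {"dx": 0.17, "dy": -0.048, "dz": 0, "ax": 0, "ay": 0, "az": 0, "gripper": 1}, {"dx": 0.177, "dy": -0.048, "dz": 0, "ax": 0, "ay": 0, "az": 0, "gripper": 1}, {"dx": 0, "dy": 0, "dz": 0, "ax": 0, "ay": 0, "az": 0, "gripper": 1}, {"dx": 0, "dy": 0, "dz": 0, "ax": 0, "ay": 0, "az": 0, "gripper": 1}]'

```text
clock: 8.4
eef_pos: [497.8, 11.2, 239.1]
tool_rot: [3.141, 0.001, 1.458]
force: [0.6, -0.1, -0.1]
width: 85.5
gripper_force: 0.0
```

```bash
python3 -c "
from h import *
st((-91.5,29,160))
d=shot('top');P=cloud(d);Z=np.nan_to_num(P[...,2],nan=-9)
m=(Z>85)&(Z<110);m[:,:405]=0;m[:,510:]=0
q=P[m];r=cv2.minAreaRect(q[:,:2].astype(np.float32));print(r,np.median(q[:,2]),H(r[0]))"
```

```text
t 8.4 h [-91.4  28.6] z 239.1 yaw [1.7997e+02 4.0000e-02 8.3550e+01] w 85.5 F [ 0.6 -0.1 -0.1] 0.0
dx,dy,dz 0.0012 -0.0003 0.2637
((559.5485229492188, -379.84564208984375), (57.429710388183594, 57.16176986694336), 83.59881591796875) 96.86747983671904 [  13.83168304 -353.0218618 ]
```

Emit:
step_arm --plan '[{"dx": 0, "dy": 0, "dz": 0.1, "ax": 0, "ay": 0, "az": 0, "gripper": 1}, {"dx": 0, "dy": 0, "dz": 0.1, "ax": 0, "ay": 0, "az": 0, "gripper": 1}, {"dx": 0, "dy": 0, "dz": 0.063, "ax": 0, "ay": 0, "az": 0, "gripper": 1}, {"dx": 0, "dy": 0, "dz": 0, "ax": 0, "ay": 0, "az": 0, "gripper": 1}, {"dx": 0, "dy": 0, "dz": 0, "ax": 0, "ay": 0, "az": 0, "gripper": 0}, {"dx": 0, "dy": 0, "dz": 0, "ax": 0, "ay": 0, "az": 0, "gripper": 0}, {"dx": 0, "dy": 0, "dz": 0, "ax": 0, "ay": 0, "az": 0, "gripper": 0}, {"dx": 0, "dy": 0, "dz": 0, "ax": 0, "ay": 0, "az": 0, "gripper": 0}]'

```text
clock: 9.45
eef_pos: [498.5, 11.3, 161.1]
tool_rot: [3.139, 0.0, 1.457]
force: [-0.3, -1.8, 6.6]
width: 56.4
gripper_force: 64.4
```

Emit:
step_arm --plan '[{"dx": 0, "dy": 0, "dz": -0.05, "ax": 0, "ay": 0, "az": 0, "gripper": 0}, {"dx": 0, "dy": 0, "dz": -0.08, "ax": 0, "ay": 0, "az": 0, "gripper": 0}, {"dx": 0, "dy": 0, "dz": -0.08, "ax": 0, "ay": 0, "az": 0, "gripper": 0}, {"dx": -0.08, "dy": -0.015, "dz": 0, "ax": 0, "ay": 0, "az": 0, "gripper": 0}, {"dx": -0.14, "dy": -0.03, "dz": 0, "ax": 0, "ay": 0, "az": 0, "gripper": 0}, {"dx": -0.15, "dy": -0.03, "dz": 0, "ax": 0, "ay": 0, "az": 0, "gripper": 0}, {"dx": -0.15, "dy": -0.03, "dz": 0, "ax": 0, "ay": 0, "az": 0, "gripper": 0}, {"dx": -0.15, "dy": -0.03, "dz": 0, "ax": 0, "ay": 0, "az": 0, "gripper": 0}, {"dx": -0.15, "dy": -0.03, "dz": 0, "ax": 0, "ay": 0, "az": 0, "gripper": 0}, {"dx": -0.15, "dy": -0.03, "dz": 0, "ax": 0, "ay": 0, "az": 0, "gripper": 0}, {"dx": -0.15, "dy": -0.03, "dz": 0, "ax": 0, "ay": 0, "az": 0, "gripper": 0}, {"dx": -0.14, "dy": -0.02, "dz": 0, "ax": 0, "ay": 0, "az": 0, "gripper": 0}, {"dx": 0, "dy": 0, "dz": 0.1, "ax": 0, "ay": 0, "az": 0, "gripper": 0}, {"dx": 0, "dy": 0, "dz": 0.13, "ax": 0, "ay": 0, "az": 0, "gripper": 0}, {"dx": 0, "dy": 0, "dz": 0.12, "ax": 0, "ay": 0, "az": 0, "gripper": 0}, {"dx": 0, "dy": 0, "dz": 0.07, "ax": 0, "ay": 0, "az": 0, "gripper": 0}, {"dx": 0, "dy": 0, "dz": 0.04, "ax": 0, "ay": 0, "az": 0, "gripper": 0}, {"dx": 0, "dy": 0, "dz": 0, "ax": 0, "ay": 0, "az": 0, "gripper": 0}, {"dx": 0, "dy": 0, "dz": 0, "ax": 0, "ay": 0, "az": 0, "gripper": 0}]'

```text
clock: 11.82
eef_pos: [382.7, -356.1, 86.0]
tool_rot: [3.14, 0.001, 1.458]
force: [-0.0, -0.1, -2.5]
width: 56.5
gripper_force: 64.2
```

```bash
python3 -c "
from h import *
st((-165,-349,78))"
```

```text
t 11.82 h [-164.6 -349.3] z 86.0 yaw [1.7992e+02 5.0000e-02 8.3530e+01] w 56.5 F [-0.  -0.1 -2.5] 64.2
dx,dy,dz 0.001 -0.0013 0.0266
```

Emit:
step_arm --plan '[{"dx": 0, "dy": 0, "dz": 0.026, "ax": 0, "ay": 0, "az": 0, "gripper": 0}, {"dx": 0, "dy": 0, "dz": 0, "ax": 0, "ay": 0, "az": 0, "gripper": 0}, {"dx": 0, "dy": 0, "dz": 0, "ax": 0, "ay": 0, "az": 0, "gripper": 1}, {"dx": 0, "dy": 0, "dz": 0, "ax": 0, "ay": 0, "az": 0, "gripper": 1}, {"dx": 0, "dy": 0, "dz": 0, "ax": 0, "ay": 0, "az": 0, "gripper": 1}, {"dx": 0, "dy": 0, "dz": -0.1, "ax": 0, "ay": 0, "az": 0, "gripper": 1}, {"dx": 0, "dy": 0, "dz": -0.16, "ax": 0, "ay": 0, "az": 0, "gripper": 1}, {"dx": 0, "dy": 0, "dz": -0.18, "ax": 0, "ay": 0, "az": 0, "gripper": 1}, {"dx": 0.087, "dy": 0.02, "dz": -0.1, "ax": 0, "ay": 0, "az": 0, "gripper": 1}, {"dx": 0.16, "dy": 0.037, "dz": 0, "ax": 0, "ay": 0, "az": 0, "gripper": 1}, {"dx": 0.16, "dy": 0.037, "dz": 0, "ax": 0, "ay": 0, "az": 0, "gripper": 1}, {"dx": 0.16, "dy": 0.037, "dz": 0, "ax": 0, "ay": 0, "az": 0, "gripper": 1}, {"dx": 0.16, "dy": 0.037, "dz": 0, "ax": 0, "ay": 0, "az": 0, "gripper": 1}, {"dx": 0.16, "dy": 0.037, "dz": 0, "ax": 0, "ay": 0, "az": 0, "gripper": 1}, {"dx": 0.18, "dy": 0.037, "dz": 0, "ax": 0, "ay": 0, "az": 0, "gripper": 1}, {"dx": 0, "dy": 0, "dz": 0, "ax": 0, "ay": 0, "az": 0, "gripper": 1}, {"dx": 0, "dy": 0, "dz": 0, "ax": 0, "ay": 0, "az": 0, "gripper": 1}]'

```text
clock: 13.95
eef_pos: [489.9, -46.2, 239.1]
tool_rot: [-3.141, 0.001, 1.458]
force: [-0.5, -1.0, 0.0]
width: 85.4
gripper_force: 0.0
```

```bash
python3 -c "
from h import *
st((-91.5,-29,106))
d=shot('scene'); save(d,'s2.png',(120,60,440,320),2.3)
P=cloud(d);Z=np.nan_to_num(P[...,2],nan=-9)
m=(Z>98)&(Z<110); hh=((P[...,:2]-O)@np.array([X,Y]).T); m&=(hh[...,0]>-135)&(hh[...,0]<-50)&(abs(hh[...,1])<93)
q=hh[m].astype(np.float32); print(len(q),cv2.minAreaRect(q),q.min(0),q.max(0))"
```

```text
t 13.95 h [-92.8 -29.3] z 239.1 yaw [-1.7997e+02  4.0000e-02  8.3560e+01] w 85.4 F [-0.5 -1.   0. ] 0.0
dx,dy,dz 0.0009 0.0045 0.4438
1155 ((-90.24996948242188, 0.15074920654296875), (173.44036865234375, 62.046878814697266), 89.39141082763672) [-122.16382  -86.66775] [-59.4412    86.949104]
```

View pics/s2.png

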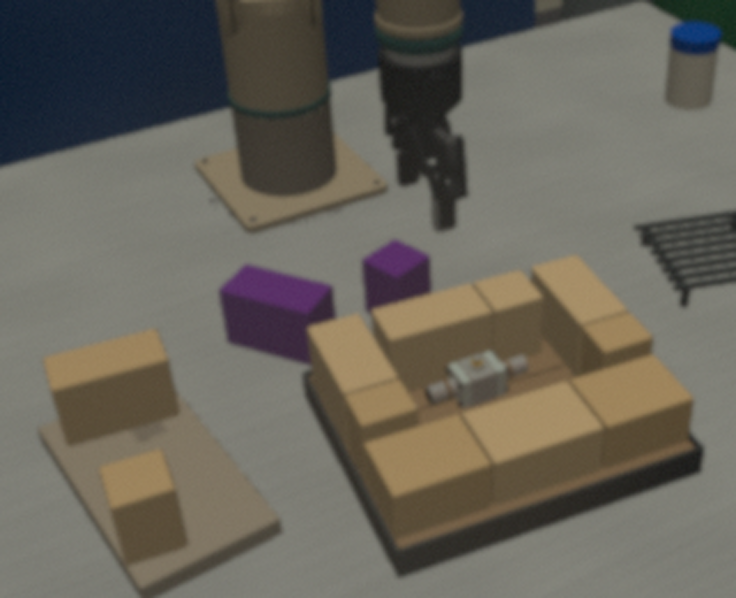

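Both top bricks stand on the board (105,385 and 145,505), and the lower course is undisturbed (445,325). Picking the lower full brick near its top.

Emit:
step_arm --plan '[{"dx": 0.001, "dy": 0.004, "dz": 0.1, "ax": 0, "ay": 0, "az": 0, "gripper": 1}, {"dx": 0, "dy": 0, "dz": 0.12, "ax": 0, "ay": 0, "az": 0, "gripper": 1}, {"dx": 0, "dy": 0, "dz": 0.1, "ax": 0, "ay": 0, "az": 0, "gripper": 1}, {"dx": 0, "dy": 0, "dz": 0.07, "ax": 0, "ay": 0, "az": 0, "gripper": 1}, {"dx": 0, "dy": 0, "dz": 0.054, "ax": 0, "ay": 0, "az": 0, "gripper": 1}, {"dx": 0, "dy": 0, "dz": 0, "ax": 0, "ay": 0, "az": 0, "gripper": 1}, {"dx": 0, "dy": 0, "dz": 0, "ax": 0, "ay": 0, "az": 0, "gripper": 0}, {"dx": 0, "dy": 0, "dz": 0, "ax": 0, "ay": 0, "az": 0, "gripper": 0}, {"dx": 0, "dy": 0, "dz": 0, "ax": 0, "ay": 0, "az": 0, "gripper": 0}, {"dx": 0, "dy": 0, "dz": 0, "ax": 0, "ay": 0, "az": 0, "gripper": 0}]'

```text
clock: 15.25
eef_pos: [491.7, -46.2, 107.1]
tool_rot: [3.14, 0.001, 1.457]
force: [-1.3, -1.0, 6.2]
width: 56.1
gripper_force: 64.3
```

Emit:
step_arm --plan '[{"dx": 0, "dy": 0, "dz": -0.04, "ax": 0, "ay": 0, "az": 0, "gripper": 0}, {"dx": 0, "dy": 0, "dz": -0.08, "ax": 0, "ay": 0, "az": 0, "gripper": 0}, {"dx": 0, "dy": 0, "dz": -0.1, "ax": 0, "ay": 0, "az": 0, "gripper": 0}, {"dx": 0, "dy": 0, "dz": -0.1, "ax": 0, "ay": 0, "az": 0, "gripper": 0}, {"dx": 0, "dy": 0, "dz": -0.08, "ax": 0, "ay": 0, "az": 0, "gripper": 0}, {"dx": -0.067, "dy": 0.004, "dz": 0, "ax": 0, "ay": 0, "az": 0, "gripper": 0}, {"dx": -0.13, "dy": 0.007, "dz": 0, "ax": 0, "ay": 0, "az": 0, "gripper": 0}, {"dx": -0.14, "dy": 0.008, "dz": 0, "ax": 0, "ay": 0, "az": 0, "gripper": 0}, {"dx": -0.14, "dy": 0.008, "dz": 0, "ax": 0, "ay": 0, "az": 0, "gripper": 0}, {"dx": -0.14, "dy": 0.008, "dz": 0, "ax": 0, "ay": 0, "az": 0, "gripper": 0}, {"dx": -0.14, "dy": 0.008, "dz": 0, "ax": 0, "ay": 0, "az": 0, "gripper": 0}, {"dx": -0.14, "dy": 0.008, "dz": 0, "ax": 0, "ay": 0, "az": 0, "gripper": 0}, {"dx": -0.12, "dy": 0.006, "dz": 0, "ax": 0, "ay": 0, "az": 0, "gripper": 0}, {"dx": 0, "dy": 0, "dz": 0.09, "ax": 0, "ay": 0, "az": 0, "gripper": 0}, {"dx": 0, "dy": 0, "dz": 0.12, "ax": 0, "ay": 0, "az": 0, "gripper": 0}, {"dx": 0, "dy": 0, "dz": 0.1, "ax": 0, "ay": 0, "az": 0, "gripper": 0}, {"dx": 0, "dy": 0, "dz": 0.06, "ax": 0, "ay": 0, "az": 0, "gripper": 0}, {"dx": 0, "dy": 0, "dz": 0.02, "ax": 0, "ay": 0, "az": 0, "gripper": 0}, {"dx": 0, "dy": 0, "dz": 0, "ax": 0, "ay": 0, "az": 0, "gripper": 0}, {"dx": 0, "dy": 0, "dz": 0, "ax": 0, "ay": 0, "az": 0, "gripper": 0}]'

```text
clock: 17.75
eef_pos: [474.8, -351.1, 110.1]
tool_rot: [3.14, 0.001, 1.458]
force: [-0.3, -0.2, -2.2]
width: 55.9
gripper_force: 64.8
```

```bash
python3 -c "
from h import *
st((-75,-334,99.5))"
```

```text
t 17.75 h [ -73.6 -334. ] z 110.1 yaw [1.7989e+02 5.0000e-02 8.3530e+01] w 55.9 F [-0.3 -0.2 -2.2] 64.8
dx,dy,dz 0.0 -0.0048 0.0355
```

Emit:
step_arm --plan '[{"dx": 0, "dy": 0, "dz": 0.033, "ax": 0, "ay": 0, "az": 0, "gripper": 0}, {"dx": 0, "dy": 0, "dz": 0, "ax": 0, "ay": 0, "az": 0, "gripper": 0}, {"dx": 0, "dy": 0, "dz": 0, "ax": 0, "ay": 0, "az": 0, "gripper": 1}, {"dx": 0, "dy": 0, "dz": 0, "ax": 0, "ay": 0, "az": 0, "gripper": 1}, {"dx": 0, "dy": 0, "dz": 0, "ax": 0, "ay": 0, "az": 0, "gripper": 1}, {"dx": 0, "dy": 0, "dz": -0.1, "ax": 0, "ay": 0, "az": 0, "gripper": 1}, {"dx": 0, "dy": 0, "dz": -0.17, "ax": 0, "ay": 0, "az": 0, "gripper": 1}, {"dx": 0, "dy": 0, "dz": -0.1, "ax": 0, "ay": 0, "az": 0, "gripper": 1}, {"dx": 0.087, "dy": -0.004, "dz": -0.1, "ax": 0, "ay": 0, "az": 0, "gripper": 1}, {"dx": 0.17, "dy": -0.008, "dz": 0, "ax": 0, "ay": 0, "az": 0, "gripper": 1}, {"dx": 0.175, "dy": -0.008, "dz": 0, "ax": 0, "ay": 0, "az": 0, "gripper": 1}, {"dx": 0.175, "dy": -0.008, "dz": 0, "ax": 0, "ay": 0, "az": 0, "gripper": 1}, {"dx": 0.175, "dy": -0.008, "dz": 0, "ax": 0, "ay": 0, "az": 0, "gripper": 1}, {"dx": 0.175, "dy": -0.008, "dz": 0, "ax": 0, "ay": 0, "az": 0, "gripper": 1}, {"dx": 0.175, "dy": -0.008, "dz": 0, "ax": 0, "ay": 0, "az": 0, "gripper": 1}, {"dx": 0.175, "dy": -0.008, "dz": 0, "ax": 0, "ay": 0, "az": 0, "gripper": 1}, {"dx": 0, "dy": 0, "dz": 0, "ax": 0, "ay": 0, "az": 0, "gripper": 1}, {"dx": 0, "dy": 0, "dz": 0, "ax": 0, "ay": 0, "az": 0, "gripper": 1}]'

```text
clock: 20.0
eef_pos: [500.2, 40.5, 240.1]
tool_rot: [-3.141, 0.001, 1.458]
force: [-0.2, -0.9, 0.4]
width: 85.6
gripper_force: 0.0
```

```bash
python3 -c "
from h import *
st((-91.5,58,105.5))"
```

```text
t 20.0 h [-92.3  58. ] z 240.1 yaw [-1.7999e+02  5.0000e-02  8.3550e+01] w 85.6 F [-0.2 -0.9  0.4] 0.0
dx,dy,dz -0.0 0.0026 0.4487
```

Emit:
step_arm --plan '[{"dx": 0, "dy": 0.003, "dz": 0.1, "ax": 0, "ay": 0, "az": 0, "gripper": 1}, {"dx": 0, "dy": 0, "dz": 0.12, "ax": 0, "ay": 0, "az": 0, "gripper": 1}, {"dx": 0, "dy": 0, "dz": 0.1, "ax": 0, "ay": 0, "az": 0, "gripper": 1}, {"dx": 0, "dy": 0, "dz": 0.07, "ax": 0, "ay": 0, "az": 0, "gripper": 1}, {"dx": 0, "dy": 0, "dz": 0.058, "ax": 0, "ay": 0, "az": 0, "gripper": 1}, {"dx": 0, "dy": 0, "dz": 0, "ax": 0, "ay": 0, "az": 0, "gripper": 1}, {"dx": 0, "dy": 0, "dz": 0, "ax": 0, "ay": 0, "az": 0, "gripper": 0}, {"dx": 0, "dy": 0, "dz": 0, "ax": 0, "ay": 0, "az": 0, "gripper": 0}, {"dx": 0, "dy": 0, "dz": 0, "ax": 0, "ay": 0, "az": 0, "gripper": 0}, {"dx": 0, "dy": 0, "dz": 0, "ax": 0, "ay": 0, "az": 0, "gripper": 0}]'

```text
clock: 21.25
eef_pos: [501.7, 40.4, 106.8]
tool_rot: [3.14, 0.0, 1.457]
force: [-1.3, -0.2, 6.7]
width: 55.7
gripper_force: 64.2
```

Emit:
step_arm --plan '[{"dx": 0, "dy": 0, "dz": -0.04, "ax": 0, "ay": 0, "az": 0, "gripper": 0}, {"dx": 0, "dy": 0, "dz": -0.08, "ax": 0, "ay": 0, "az": 0, "gripper": 0}, {"dx": 0, "dy": 0, "dz": -0.1, "ax": 0, "ay": 0, "az": 0, "gripper": 0}, {"dx": 0, "dy": 0, "dz": -0.1, "ax": 0, "ay": 0, "az": 0, "gripper": 0}, {"dx": 0, "dy": 0, "dz": -0.08, "ax": 0, "ay": 0, "az": 0, "gripper": 0}, {"dx": -0.08, "dy": 0.025, "dz": 0, "ax": 0, "ay": 0, "az": 0, "gripper": 0}, {"dx": -0.15, "dy": 0.047, "dz": 0, "ax": 0, "ay": 0, "az": 0, "gripper": 0}, {"dx": -0.155, "dy": 0.048, "dz": 0, "ax": 0, "ay": 0, "az": 0, "gripper": 0}, {"dx": -0.155, "dy": 0.048, "dz": 0, "ax": 0, "ay": 0, "az": 0, "gripper": 0}, {"dx": -0.155, "dy": 0.048, "dz": 0, "ax": 0, "ay": 0, "az": 0, "gripper": 0}, {"dx": -0.155, "dy": 0.048, "dz": 0, "ax": 0, "ay": 0, "az": 0, "gripper": 0}, {"dx": -0.155, "dy": 0.048, "dz": 0, "ax": 0, "ay": 0, "az": 0, "gripper": 0}, {"dx": -0.135, "dy": 0.043, "dz": 0, "ax": 0, "ay": 0, "az": 0, "gripper": 0}, {"dx": 0, "dy": 0, "dz": 0.09, "ax": 0, "ay": 0, "az": 0, "gripper": 0}, {"dx": 0, "dy": 0, "dz": 0.12, "ax": 0, "ay": 0, "az": 0, "gripper": 0}, {"dx": 0, "dy": 0, "dz": 0.1, "ax": 0, "ay": 0, "az": 0, "gripper": 0}, {"dx": 0, "dy": 0, "dz": 0.07, "ax": 0, "ay": 0, "az": 0, "gripper": 0}, {"dx": 0, "dy": 0, "dz": 0.02, "ax": 0, "ay": 0, "az": 0, "gripper": 0}, {"dx": 0, "dy": 0, "dz": 0, "ax": 0, "ay": 0, "az": 0, "gripper": 0}, {"dx": 0, "dy": 0, "dz": 0, "ax": 0, "ay": 0, "az": 0, "gripper": 0}]'

```text
clock: 23.75
eef_pos: [569.4, -311.3, 107.0]
tool_rot: [3.14, 0.001, 1.458]
force: [0.3, 0.9, -0.3]
width: 56.2
gripper_force: 64.0
```

```bash
python3 -c "
from h import *
st((15,-284,99.5))
d=shot('top');np.savez('top1.npz',**d);P=cloud(d);save(d,'valve.png',(290,160,380,215),7)
hh=((P[...,:2]-O)@np.array([X,Y]).T);Z=np.nan_to_num(P[...,2],nan=-9)
for lo,hi in((44,80),(58,80),(70,85)):
  m=(Z>lo)&(Z<hi)&(hh[...,0]>-75)&(hh[...,0]<10)&(abs(hh[...,1])<85)
  q=hh[m].astype(np.float32);print(lo,len(q),cv2.minAreaRect(q) if len(q) else 0,np.median(q,0) if len(q) else 0)"
```

```text
t 23.75 h [  15.9 -283.8] z 107.0 yaw [1.7988e+02 3.0000e-02 8.3530e+01] w 56.2 F [ 0.3  0.9 -0.3] 64.0
dx,dy,dz -0.0005 -0.003 0.0251
44 442 ((-34.20525360107422, -4.146930694580078), (36.253944396972656, 110.22357177734375), 4.046675682067871) [-35.344776   -4.4166956]
58 274 ((-33.73841857910156, -5.397129058837891), (35.49904251098633, 106.2302017211914), 4.046676158905029) [-34.3059    -4.493712]
70 13 ((-32.575042724609375, -4.312335968017578), (9.087724685668945, 11.878744125366211), 76.67633819580078) [-33.967957   -5.1485333]
```

View pics/valve.png

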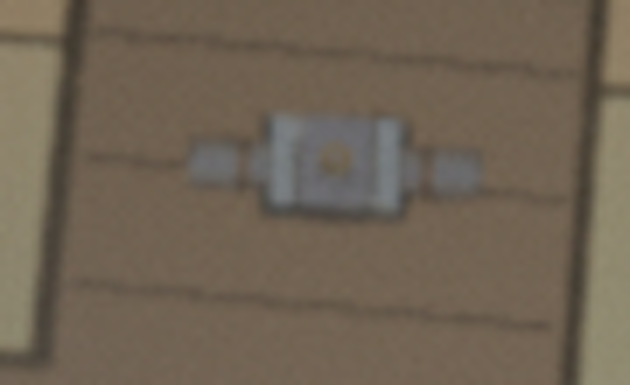

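The valve sits clear on the hearth floor, body centre at crop (336,163), yawed about 4° relative to the hearth. Its centre in the hearth frame is (-34, -4.7).

Emit:
step_arm --plan '[{"dx": 0, "dy": 0, "dz": 0.025, "ax": 0, "ay": 0, "az": 0, "gripper": 0}, {"dx": 0, "dy": 0, "dz": 0, "ax": 0, "ay": 0, "az": 0, "gripper": 0}, {"dx": 0, "dy": 0, "dz": 0, "ax": 0, "ay": 0, "az": 0, "gripper": 1}, {"dx": 0, "dy": 0, "dz": 0, "ax": 0, "ay": 0, "az": 0, "gripper": 1}, {"dx": 0, "dy": 0, "dz": 0, "ax": 0, "ay": 0, "az": 0, "gripper": 1}, {"dx": 0, "dy": 0, "dz": -0.1, "ax": 0, "ay": 0, "az": 0, "gripper": 1}, {"dx": 0, "dy": 0, "dz": -0.17, "ax": 0, "ay": 0, "az": 0, "gripper": 1}, {"dx": 0, "dy": 0, "dz": -0.1, "ax": 0, "ay": 0, "az": 0, "gripper": 1}, {"dx": 0.091, "dy": -0.016, "dz": -0.1, "ax": 0, "ay": 0, "az": 0, "gripper": 1}, {"dx": 0.17, "dy": -0.03, "dz": 0, "ax": 0, "ay": 0, "az": 0, "gripper": 1}, {"dx": 0.17, "dy": -0.03, "dz": 0, "ax": 0, "ay": 0, "az": 0, "gripper": 1}, {"dx": 0.17, "dy": -0.03, "dz": 0, "ax": 0, "ay": 0, "az": 0, "gripper": 1}, {"dx": 0.17, "dy": -0.03, "dz": 0, "ax": 0, "ay": 0, "az": 0, "gripper": 1}, {"dx": 0.16, "dy": -0.03, "dz": 0, "ax": 0, "ay": 0, "az": 0, "gripper": 1}, {"dx": 0, "dy": 0, "dz": 0, "ax": 0, "ay": 0, "az": -0.045, "gripper": 1}, {"dx": 0, "dy": 0, "dz": 0, "ax": 0, "ay": 0, "az": 0, "gripper": 1}, {"dx": 0, "dy": 0, "dz": 0, "ax": 0, "ay": 0, "az": 0, "gripper": 1}]'

```text
clock: 25.92
eef_pos: [550.5, -28.9, 239.1]
tool_rot: [-3.141, 0.0, 1.526]
force: [-0.0, 0.7, -0.8]
width: 85.8
gripper_force: 0.0
```

```bash
python3 -c "
from h import *
st((-34,-4.7,58))
d=shot('scene'); save(d,'s3.png',(120,60,440,320),2.3)"
```

```text
t 25.93 h [-34.5  -5.3] z 239.1 yaw [-1.7999e+02  3.0000e-02  8.7430e+01] w 85.8 F [-0.   0.7 -0.8] 0.0
dx,dy,dz 0.002 0.0017 0.6037
```

View pics/s3.png

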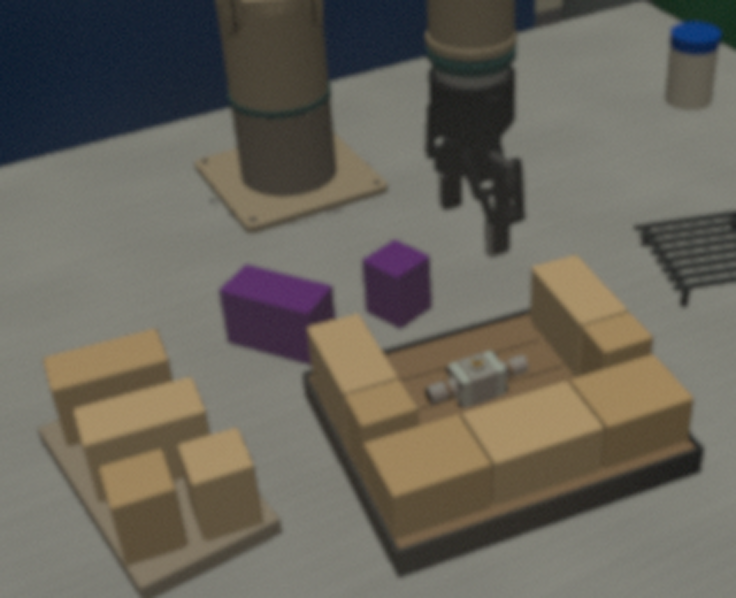

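All four bricks are on the board (105,380; 140,430; 145,505; 220,485), and the valve at (478,375) is free. Descending to the valve.

Emit:
step_arm --plan '[{"dx": 0.002, "dy": 0.002, "dz": 0.12, "ax": 0, "ay": 0, "az": 0, "gripper": 1}, {"dx": 0, "dy": 0, "dz": 0.15, "ax": 0, "ay": 0, "az": 0, "gripper": 1}, {"dx": 0, "dy": 0, "dz": 0.13, "ax": 0, "ay": 0, "az": 0, "gripper": 1}, {"dx": 0, "dy": 0, "dz": 0.1, "ax": 0, "ay": 0, "az": 0, "gripper": 1}, {"dx": 0, "dy": 0, "dz": 0.06, "ax": 0, "ay": 0, "az": 0, "gripper": 1}, {"dx": 0, "dy": 0, "dz": 0.04, "ax": 0, "ay": 0, "az": 0, "gripper": 1}, {"dx": 0, "dy": 0, "dz": 0, "ax": 0, "ay": 0, "az": 0, "gripper": 1}, {"dx": 0, "dy": 0, "dz": 0, "ax": 0, "ay": 0, "az": 0, "gripper": 0}, {"dx": 0, "dy": 0, "dz": 0, "ax": 0, "ay": 0, "az": 0, "gripper": 0}, {"dx": 0, "dy": 0, "dz": 0, "ax": 0, "ay": 0, "az": 0, "gripper": 0}, {"dx": 0, "dy": 0, "dz": 0, "ax": 0, "ay": 0, "az": 0, "gripper": 0}, {"dx": 0, "dy": 0, "dz": 0, "ax": 0, "ay": 0, "az": 0, "gripper": 0}]'

```text
clock: 27.48
eef_pos: [551.8, -27.4, 60.2]
tool_rot: [3.14, 0.0, 1.528]
force: [-0.8, -0.1, 5.0]
width: 35.6
gripper_force: 60.3
```

Emit:
step_arm --plan '[{"dx": 0, "dy": 0, "dz": -0.04, "ax": 0, "ay": 0, "az": 0, "gripper": 0}, {"dx": 0, "dy": 0, "dz": -0.09, "ax": 0, "ay": 0, "az": 0, "gripper": 0}, {"dx": 0, "dy": 0, "dz": -0.11, "ax": 0, "ay": 0, "az": 0, "gripper": 0}, {"dx": 0, "dy": 0, "dz": -0.11, "ax": 0, "ay": 0, "az": 0, "gripper": 0}, {"dx": 0, "dy": 0, "dz": -0.05, "ax": 0, "ay": 0, "az": 0, "gripper": 0}, {"dx": 0.072, "dy": -0.019, "dz": 0, "ax": 0, "ay": 0, "az": 0, "gripper": 0}, {"dx": 0.14, "dy": -0.038, "dz": 0, "ax": 0, "ay": 0, "az": 0, "gripper": 0}, {"dx": 0.15, "dy": -0.04, "dz": 0, "ax": 0, "ay": 0, "az": 0, "gripper": 0}, {"dx": 0.15, "dy": -0.04, "dz": 0, "ax": 0, "ay": 0, "az": 0, "gripper": 0}, {"dx": 0.15, "dy": -0.04, "dz": 0, "ax": 0, "ay": 0, "az": 0, "gripper": 0}, {"dx": 0.15, "dy": -0.04, "dz": 0, "ax": 0, "ay": 0, "az": 0, "gripper": 0}, {"dx": 0.15, "dy": -0.04, "dz": 0, "ax": 0, "ay": 0, "az": 0, "gripper": 0}, {"dx": 0.15, "dy": -0.04, "dz": 0, "ax": 0, "ay": 0, "az": 0, "gripper": 0}, {"dx": 0.15, "dy": -0.042, "dz": 0, "ax": 0, "ay": 0, "az": 0, "gripper": 0}, {"dx": 0, "dy": 0, "dz": 0.1, "ax": 0, "ay": 0, "az": 0, "gripper": 0}, {"dx": 0, "dy": 0, "dz": 0.11, "ax": 0, "ay": 0, "az": 0, "gripper": 0}, {"dx": 0, "dy": 0, "dz": 0.08, "ax": 0, "ay": 0, "az": 0, "gripper": 0}, {"dx": 0, "dy": 0, "dz": 0.06, "ax": 0, "ay": 0, "az": 0, "gripper": 0}, {"dx": 0, "dy": 0, "dz": 0, "ax": 0, "ay": 0, "az": 0, "gripper": 0}, {"dx": 0, "dy": 0, "dz": 0, "ax": 0, "ay": 0, "az": 0, "gripper": 0}]'

```text
clock: 29.98
eef_pos: [465.9, 355.7, 74.9]
tool_rot: [3.141, -0.001, 1.529]
force: [0.7, 0.3, -3.2]
width: 35.0
gripper_force: 60.2
```

```bash
python3 -c "
from h import *
st()"
```

```text
t 29.98 h [-161.7  367.4] z 74.9 yaw [ 1.7995e+02 -5.0000e-02  8.7580e+01] w 35.0 F [ 0.7  0.3 -3.2] 60.2
```

Emit:
step_arm --plan '[{"dx": 0, "dy": 0, "dz": 0.035, "ax": 0, "ay": 0, "az": 0, "gripper": 0}, {"dx": 0, "dy": 0, "dz": 0.01, "ax": 0, "ay": 0, "az": 0, "gripper": 0}, {"dx": 0, "dy": 0, "dz": 0, "ax": 0, "ay": 0, "az": 0, "gripper": 0}, {"dx": 0, "dy": 0, "dz": 0, "ax": 0, "ay": 0, "az": 0, "gripper": 1}, {"dx": 0, "dy": 0, "dz": 0, "ax": 0, "ay": 0, "az": 0, "gripper": 1}, {"dx": 0, "dy": 0, "dz": 0, "ax": 0, "ay": 0, "az": 0, "gripper": 1}, {"dx": 0, "dy": 0, "dz": 0, "ax": 0, "ay": 0, "az": 0, "gripper": 1}, {"dx": 0, "dy": 0, "dz": -0.06, "ax": 0, "ay": 0, "az": 0, "gripper": 1}, {"dx": 0, "dy": 0, "dz": -0.14, "ax": 0, "ay": 0, "az": 0, "gripper": 1}, {"dx": 0, "dy": 0, "dz": -0.18, "ax": 0, "ay": 0, "az": 0, "gripper": 1}, {"dx": 0, "dy": 0, "dz": -0.18, "ax": 0, "ay": 0, "az": 0, "gripper": 1}, {"dx": -0.1, "dy": 0, "dz": 0, "ax": 0, "ay": 0, "az": 0.045, "gripper": 1}, {"dx": -0.18, "dy": 0, "dz": 0, "ax": 0, "ay": 0, "az": 0, "gripper": 1}, {"dx": -0.18, "dy": 0, "dz": 0, "ax": 0, "ay": 0, "az": 0, "gripper": 1}, {"dx": -0.1, "dy": 0, "dz": 0, "ax": 0, "ay": 0, "az": 0, "gripper": 1}, {"dx": 0, "dy": 0, "dz": 0, "ax": 0, "ay": 0, "az": 0, "gripper": 1}, {"dx": 0, "dy": 0, "dz": 0, "ax": 0, "ay": 0, "az": 0, "gripper": 1}]'

```text
clock: 32.1
eef_pos: [449.1, 189.2, 229.7]
tool_rot: [3.14, -0.002, 1.459]
force: [-0.4, 0.1, 0.1]
width: 85.3
gripper_force: 0.0
```

```bash
cat >> h.py <<'E'
def rects(P,lo,hi,hx,hy,minn=200):
    hh=(P[...,:2]-O)@np.array([X,Y]).T; Z=np.nan_to_num(P[...,2],nan=-99)
    m=(Z>lo)&(Z<hi)&(hh[...,0]>hx[0])&(hh[...,0]<hx[1])&(hh[...,1]>hy[0])&(hh[...,1]<hy[1])
    n,l,s,_=cv2.connectedComponentsWithStats(m.astype(np.uint8),connectivity=4)
    for k in range(1,n):
        if s[k,4]>=minn:
            r=cv2.minAreaRect(hh[l==k].astype(np.float32)); print(s[k,4],np.round(r[0],1),np.round(r[1],1),round(r[2],2),"z",np.median(P[l==k][:,2]).round(1))
E
python3 -c "
from h import *
st((-74,-334,78))
d=shot('top');P=cloud(d);save(d,'rack.png',(150,170,250,270),5)
print('bricks');rects(P,85,110,(-220,70),(-450,-200))
print('valve');rects(P,36,80,(-240,-80),(290,450),30)"
```

```text
t 32.1 h [-159.7  200.1] z 229.7 yaw [ 1.7991e+02 -1.0000e-01  8.3570e+01] w 85.3 F [-0.4  0.1  0.1] 0.0
dx,dy,dz -1.7802 0.2858 0.5056
bricks
525 [  15.  -283.7] [57.8 57.8] 89.98 z 96.7
536 [  14.  -352.9] [57.6 58.2] 1.37 z 96.6
1053 [ -74.9 -333. ] [114.5  57.3] 89.82 z 96.8
1089 [-165.8 -347.9] [115.6  56.9] 89.96 z 97.1
valve
```

View pics/rack.png

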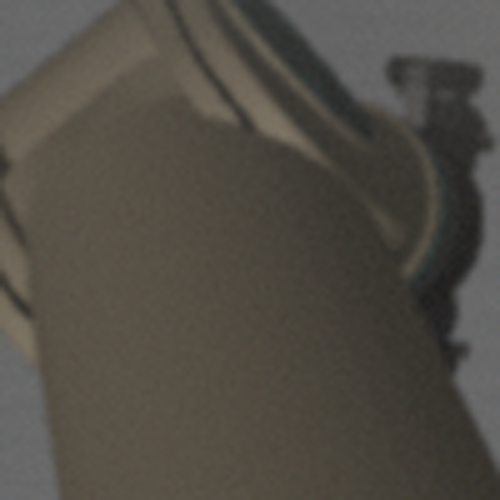

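The arm hides the rack in that picture, so I'll check it from over the board. The bricks are where expected.

Emit:
step_arm --plan '[{"dx": -0.11, "dy": 0.016, "dz": 0, "ax": 0, "ay": 0, "az": 0, "gripper": 1}, {"dx": -0.18, "dy": 0.03, "dz": 0, "ax": 0, "ay": 0, "az": 0, "gripper": 1}, {"dx": -0.19, "dy": 0.03, "dz": 0, "ax": 0, "ay": 0, "az": 0, "gripper": 1}, {"dx": -0.19, "dy": 0.03, "dz": 0, "ax": 0, "ay": 0, "az": 0, "gripper": 1}, {"dx": -0.19, "dy": 0.03, "dz": 0, "ax": 0, "ay": 0, "az": 0, "gripper": 1}, {"dx": -0.19, "dy": 0.03, "dz": 0, "ax": 0, "ay": 0, "az": 0, "gripper": 1}, {"dx": -0.19, "dy": 0.03, "dz": 0, "ax": 0, "ay": 0, "az": 0, "gripper": 1}, {"dx": -0.19, "dy": 0.03, "dz": 0, "ax": 0, "ay": 0, "az": 0, "gripper": 1}, {"dx": -0.19, "dy": 0.03, "dz": 0, "ax": 0, "ay": 0, "az": 0, "gripper": 1}, {"dx": -0.16, "dy": 0.03, "dz": 0, "ax": 0, "ay": 0, "az": 0, "gripper": 1}, {"dx": 0, "dy": 0, "dz": 0, "ax": 0, "ay": 0, "az": 0, "gripper": 1}, {"dx": 0, "dy": 0, "dz": 0, "ax": 0, "ay": 0, "az": 0, "gripper": 1}]'

```text
clock: 33.65
eef_pos: [474.9, -350.4, 228.5]
tool_rot: [3.141, -0.002, 1.46]
force: [0.2, 0.4, -0.9]
width: 85.3
gripper_force: 0.0
```

```bash
python3 -c "
from h import *
st((-74,-334,78))
d=shot('top');P=cloud(d);save(d,'rack2.png',(150,170,250,270),5)
print('rackc',H((467.2,355.5)))
print('valve');rects(P,40,85,(-240,-80),(290,450),30)"
```

```text
t 33.65 h [ -73.6 -333.2] z 228.5 yaw [ 1.7999e+02 -1.0000e-01  8.3650e+01] w 85.3 F [ 0.2  0.4 -0.9] 0.0
dx,dy,dz -0.0026 -0.0012 0.5016
rackc [-160.41244979  367.32558576]
valve
444 [-163.6  366. ] [ 34.7 112.8] 5.47 z 62.9
```

View pics/rack2.png

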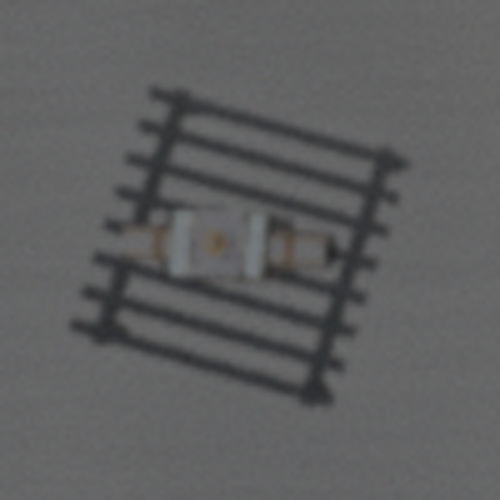

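The valve stands upright on the rack, stem at crop (215,243) and rack corners centred at about (241,244). The offset is parallax from the stem's height; the 3D offset is about 3.5 mm. Now rebuilding.

Emit:
step_arm --plan '[{"dx": -0.002, "dy": -0.001, "dz": 0.12, "ax": 0, "ay": 0, "az": 0, "gripper": 1}, {"dx": 0, "dy": 0, "dz": 0.15, "ax": 0, "ay": 0, "az": 0, "gripper": 1}, {"dx": 0, "dy": 0, "dz": 0.12, "ax": 0, "ay": 0, "az": 0, "gripper": 1}, {"dx": 0, "dy": 0, "dz": 0.07, "ax": 0, "ay": 0, "az": 0, "gripper": 1}, {"dx": 0, "dy": 0, "dz": 0.04, "ax": 0, "ay": 0, "az": 0, "gripper": 1}, {"dx": 0, "dy": 0, "dz": 0, "ax": 0, "ay": 0, "az": 0, "gripper": 1}, {"dx": 0, "dy": 0, "dz": 0, "ax": 0, "ay": 0, "az": 0, "gripper": 0}, {"dx": 0, "dy": 0, "dz": 0, "ax": 0, "ay": 0, "az": 0, "gripper": 0}, {"dx": 0, "dy": 0, "dz": 0, "ax": 0, "ay": 0, "az": 0, "gripper": 0}, {"dx": 0, "dy": 0, "dz": 0, "ax": 0, "ay": 0, "az": 0, "gripper": 0}, {"dx": 0, "dy": 0, "dz": -0.05, "ax": 0, "ay": 0, "az": 0, "gripper": 0}, {"dx": 0, "dy": 0, "dz": -0.12, "ax": 0, "ay": 0, "az": 0, "gripper": 0}, {"dx": 0, "dy": 0, "dz": -0.14, "ax": 0, "ay": 0, "az": 0, "gripper": 0}, {"dx": 0, "dy": 0, "dz": -0.14, "ax": 0, "ay": 0, "az": 0, "gripper": 0}, {"dx": 0, "dy": 0, "dz": 0, "ax": 0, "ay": 0, "az": 0, "gripper": 0}, {"dx": 0, "dy": 0, "dz": 0, "ax": 0, "ay": 0, "az": 0, "gripper": 0}]'

```text
clock: 35.7
eef_pos: [472.5, -352.4, 213.2]
tool_rot: [-3.14, -0.0, 1.458]
force: [-1.3, 0.3, -3.5]
width: 56.5
gripper_force: 65.0
```

```bash
python3 -c "
from h import *
st((-91,-30,87))
d=dict(np.load('top1.npz'));T=d['T']
for z,uv in((30,(198.2,218.8)),(76,(193,218.6))):
  r=T[:3,:3]@[(uv[0]-d['cx'])/d['fx'],(uv[1]-d['cy'])/d['fy'],1];o=T[:3,3];p=o+r*(z-o[2])/r[2];print(p.round(1))"
```

```text
t 35.7 h [ -75.7 -335.5] z 213.2 yaw [-1.7991e+02 -3.0000e-02  8.3520e+01] w 56.5 F [-1.3  0.3 -3.5] 65.0
dx,dy,dz 1.0185 -0.0509 0.4208
[465.5 353.   30. ]
[462.6 350.6  76. ]
```

Emit:
step_arm --plan '[{"dx": 0.07, "dy": -0.005, "dz": 0, "ax": 0, "ay": 0, "az": 0, "gripper": 0}, {"dx": 0.13, "dy": -0.007, "dz": 0, "ax": 0, "ay": 0, "az": 0, "gripper": 0}, {"dx": 0.14, "dy": -0.007, "dz": 0, "ax": 0, "ay": 0, "az": 0, "gripper": 0}, {"dx": 0.14, "dy": -0.007, "dz": 0, "ax": 0, "ay": 0, "az": 0, "gripper": 0}, {"dx": 0.14, "dy": -0.007, "dz": 0, "ax": 0, "ay": 0, "az": 0, "gripper": 0}, {"dx": 0.14, "dy": -0.006, "dz": 0, "ax": 0, "ay": 0, "az": 0, "gripper": 0}, {"dx": 0.14, "dy": -0.006, "dz": 0, "ax": 0, "ay": 0, "az": 0, "gripper": 0}, {"dx": 0.118, "dy": -0.006, "dz": 0, "ax": 0, "ay": 0, "az": 0, "gripper": 0}, {"dx": 0, "dy": 0, "dz": 0, "ax": 0, "ay": 0, "az": 0, "gripper": 0}, {"dx": 0, "dy": 0, "dz": 0.08, "ax": 0, "ay": 0, "az": 0, "gripper": 0}, {"dx": 0, "dy": 0, "dz": 0.1, "ax": 0, "ay": 0, "az": 0, "gripper": 0}, {"dx": 0, "dy": 0, "dz": 0.1, "ax": 0, "ay": 0, "az": 0, "gripper": 0}, {"dx": 0, "dy": 0, "dz": 0.07, "ax": 0, "ay": 0, "az": 0, "gripper": 0}, {"dx": 0, "dy": 0, "dz": 0.04, "ax": 0, "ay": 0, "az": 0, "gripper": 0}, {"dx": 0, "dy": 0, "dz": 0, "ax": 0, "ay": 0, "az": 0, "gripper": 0}, {"dx": 0, "dy": 0, "dz": 0, "ax": 0, "ay": 0, "az": 0, "gripper": 0}]'

```text
clock: 37.7
eef_pos: [493.1, -47.5, 97.3]
tool_rot: [3.141, -0.0, 1.458]
force: [0.6, 0.6, -3.0]
width: 56.3
gripper_force: 64.7
```

```bash
python3 -c "
from h import *
st((-91.3,-30,87))"
```

```text
t 37.7 h [-89.5 -30.2] z 97.3 yaw [ 1.7994e+02 -1.0000e-02  8.3530e+01] w 56.3 F [ 0.6  0.6 -3. ] 64.7
dx,dy,dz 0.0007 -0.006 0.0342
```

Emit:
step_arm --plan '[{"dx": 0, "dy": -0.006, "dz": 0.02, "ax": 0, "ay": 0, "az": 0, "gripper": 0}, {"dx": 0, "dy": 0, "dz": 0.014, "ax": 0, "ay": 0, "az": 0, "gripper": 0}, {"dx": 0, "dy": 0, "dz": 0, "ax": 0, "ay": 0, "az": 0, "gripper": 0}, {"dx": 0, "dy": 0, "dz": 0, "ax": 0, "ay": 0, "az": 0, "gripper": 1}, {"dx": 0, "dy": 0, "dz": 0, "ax": 0, "ay": 0, "az": 0, "gripper": 1}, {"dx": 0, "dy": 0, "dz": 0, "ax": 0, "ay": 0, "az": 0, "gripper": 1}, {"dx": 0, "dy": 0, "dz": -0.08, "ax": 0, "ay": 0, "az": 0, "gripper": 1}, {"dx": 0, "dy": 0, "dz": -0.17, "ax": 0, "ay": 0, "az": 0, "gripper": 1}, {"dx": 0, "dy": 0, "dz": -0.17, "ax": 0, "ay": 0, "az": 0, "gripper": 1}, {"dx": -0.087, "dy": 0.036, "dz": -0.06, "ax": 0, "ay": 0, "az": 0, "gripper": 1}, {"dx": -0.16, "dy": 0.07, "dz": 0, "ax": 0, "ay": 0, "az": 0, "gripper": 1}, {"dx": -0.16, "dy": 0.07, "dz": 0, "ax": 0, "ay": 0, "az": 0, "gripper": 1}, {"dx": -0.16, "dy": 0.07, "dz": 0, "ax": 0, "ay": 0, "az": 0, "gripper": 1}, {"dx": -0.16, "dy": 0.07, "dz": 0, "ax": 0, "ay": 0, "az": 0, "gripper": 1}, {"dx": -0.12, "dy": 0.04, "dz": 0, "ax": 0, "ay": 0, "az": 0, "gripper": 1}, {"dx": 0, "dy": 0, "dz": 0, "ax": 0, "ay": 0, "az": 0, "gripper": 1}, {"dx": 0, "dy": 0, "dz": 0, "ax": 0, "ay": 0, "az": 0, "gripper": 1}]'

```text
clock: 39.83
eef_pos: [568.2, -310.7, 230.0]
tool_rot: [-3.141, -0.001, 1.458]
force: [0.2, 0.4, 0.4]
width: 85.5
gripper_force: 0.0
```

```bash
python3 -c "
from h import *
st((15.5,-284,78))
P=cloud(shot('top'));rects(P,95,120,(-135,-45),(-95,95))"
```

```text
t 39.83 h [  14.6 -283.4] z 230.0 yaw [-1.7995e+02 -8.0000e-02  8.3560e+01] w 85.5 F [0.2 0.4 0.4] 0.0
dx,dy,dz -0.0021 0.0029 0.5067
1016 [-92.5 -27.9] [113.9  57.3] 89.9 z 104.8
```

Emit:
step_arm --plan '[{"dx": -0.002, "dy": 0.003, "dz": 0.12, "ax": 0, "ay": 0, "az": 0, "gripper": 1}, {"dx": 0, "dy": 0, "dz": 0.15, "ax": 0, "ay": 0, "az": 0, "gripper": 1}, {"dx": 0, "dy": 0, "dz": 0.12, "ax": 0, "ay": 0, "az": 0, "gripper": 1}, {"dx": 0, "dy": 0, "dz": 0.07, "ax": 0, "ay": 0, "az": 0, "gripper": 1}, {"dx": 0, "dy": 0, "dz": 0.046, "ax": 0, "ay": 0, "az": 0, "gripper": 1}, {"dx": 0, "dy": 0, "dz": 0, "ax": 0, "ay": 0, "az": 0, "gripper": 1}, {"dx": 0, "dy": 0, "dz": 0, "ax": 0, "ay": 0, "az": 0, "gripper": 0}, {"dx": 0, "dy": 0, "dz": 0, "ax": 0, "ay": 0, "az": 0, "gripper": 0}, {"dx": 0, "dy": 0, "dz": 0, "ax": 0, "ay": 0, "az": 0, "gripper": 0}, {"dx": 0, "dy": 0, "dz": 0, "ax": 0, "ay": 0, "az": 0, "gripper": 0}, {"dx": 0, "dy": 0, "dz": -0.05, "ax": 0, "ay": 0, "az": 0, "gripper": 0}, {"dx": 0, "dy": 0, "dz": -0.12, "ax": 0, "ay": 0, "az": 0, "gripper": 0}, {"dx": 0, "dy": 0, "dz": -0.14, "ax": 0, "ay": 0, "az": 0, "gripper": 0}, {"dx": 0, "dy": 0, "dz": -0.14, "ax": 0, "ay": 0, "az": 0, "gripper": 0}, {"dx": 0, "dy": 0, "dz": 0, "ax": 0, "ay": 0, "az": 0, "gripper": 0}, {"dx": 0, "dy": 0, "dz": 0, "ax": 0, "ay": 0, "az": 0, "gripper": 0}]'

```text
clock: 41.88
eef_pos: [568.4, -312.4, 213.5]
tool_rot: [-3.14, -0.0, 1.458]
force: [-0.2, 0.4, -1.6]
width: 56.2
gripper_force: 64.2
```

```bash
python3 -c "
from h import *
st((-90.8,61,87))"
```

```text
t 41.88 h [  15.1 -285. ] z 213.5 yaw [-1.7993e+02 -1.0000e-02  8.3530e+01] w 56.2 F [-0.2  0.4 -1.6] 64.2
dx,dy,dz 1.1534 -0.353 0.4215
```

Emit:
step_arm --plan '[{"dx": 0.07, "dy": -0.022, "dz": 0, "ax": 0, "ay": 0, "az": 0, "gripper": 0}, {"dx": 0.13, "dy": -0.04, "dz": 0, "ax": 0, "ay": 0, "az": 0, "gripper": 0}, {"dx": 0.14, "dy": -0.043, "dz": 0, "ax": 0, "ay": 0, "az": 0, "gripper": 0}, {"dx": 0.14, "dy": -0.043, "dz": 0, "ax": 0, "ay": 0, "az": 0, "gripper": 0}, {"dx": 0.14, "dy": -0.043, "dz": 0, "ax": 0, "ay": 0, "az": 0, "gripper": 0}, {"dx": 0.14, "dy": -0.043, "dz": 0, "ax": 0, "ay": 0, "az": 0, "gripper": 0}, {"dx": 0.14, "dy": -0.043, "dz": 0, "ax": 0, "ay": 0, "az": 0, "gripper": 0}, {"dx": 0.14, "dy": -0.043, "dz": 0, "ax": 0, "ay": 0, "az": 0, "gripper": 0}, {"dx": 0.113, "dy": -0.033, "dz": 0, "ax": 0, "ay": 0, "az": 0, "gripper": 0}, {"dx": 0, "dy": 0, "dz": 0, "ax": 0, "ay": 0, "az": 0, "gripper": 0}, {"dx": 0, "dy": 0, "dz": 0.06, "ax": 0, "ay": 0, "az": 0, "gripper": 0}, {"dx": 0, "dy": 0, "dz": 0.06, "ax": 0, "ay": 0, "az": 0, "gripper": 0}, {"dx": 0, "dy": 0, "dz": 0, "ax": 0, "ay": 0, "az": 0, "gripper": 0}, {"dx": 0, "dy": 0, "dz": 0, "ax": 0, "ay": 0, "az": 0, "gripper": 0}]'

```text
clock: 43.62
eef_pos: [503.0, 42.5, 177.7]
tool_rot: [-3.141, 0.0, 1.457]
force: [0.4, 0.7, -0.9]
width: 56.0
gripper_force: 64.1
```

```bash
python3 -c "
from h import *
st((-90.8,61,87))"
```

```text
t 43.62 h [-89.8  60.3] z 177.7 yaw [-1.7997e+02  2.0000e-02  8.3490e+01] w 56.0 F [ 0.4  0.7 -0.9] 64.1
dx,dy,dz 0.0022 -0.0034 0.3022
```

Emit:
step_arm --plan '[{"dx": 0.003, "dy": -0.004, "dz": 0.08, "ax": 0, "ay": 0, "az": 0, "gripper": 0}, {"dx": 0, "dy": 0, "dz": 0.1, "ax": 0, "ay": 0, "az": 0, "gripper": 0}, {"dx": 0, "dy": 0, "dz": 0.07, "ax": 0, "ay": 0, "az": 0, "gripper": 0}, {"dx": 0, "dy": 0, "dz": 0.03, "ax": 0, "ay": 0, "az": 0, "gripper": 0}, {"dx": 0, "dy": 0, "dz": 0.02, "ax": 0, "ay": 0, "az": 0, "gripper": 0}, {"dx": 0, "dy": 0, "dz": 0, "ax": 0, "ay": 0, "az": 0, "gripper": 0}, {"dx": 0, "dy": 0, "dz": 0, "ax": 0, "ay": 0, "az": 0, "gripper": 0}]'

```text
clock: 44.5
eef_pos: [502.4, 44.2, 88.3]
tool_rot: [3.14, -0.0, 1.458]
force: [0.3, -0.5, -1.5]
width: 56.1
gripper_force: 64.1
```

Emit:
step_arm --plan '[{"dx": 0, "dy": 0, "dz": 0, "ax": 0, "ay": 0, "az": 0, "gripper": 1}, {"dx": 0, "dy": 0, "dz": 0, "ax": 0, "ay": 0, "az": 0, "gripper": 1}, {"dx": 0, "dy": 0, "dz": 0, "ax": 0, "ay": 0, "az": 0, "gripper": 1}, {"dx": 0, "dy": 0, "dz": -0.08, "ax": 0, "ay": 0, "az": 0, "gripper": 1}, {"dx": 0, "dy": 0, "dz": -0.17, "ax": 0, "ay": 0, "az": 0, "gripper": 1}, {"dx": 0, "dy": 0, "dz": -0.17, "ax": 0, "ay": 0, "az": 0, "gripper": 1}, {"dx": -0.107, "dy": -0.015, "dz": -0.06, "ax": 0, "ay": 0, "az": 0, "gripper": 1}, {"dx": -0.18, "dy": -0.033, "dz": 0, "ax": 0, "ay": 0, "az": 0, "gripper": 1}, {"dx": -0.18, "dy": -0.033, "dz": 0, "ax": 0, "ay": 0, "az": 0, "gripper": 1}, {"dx": -0.18, "dy": -0.033, "dz": 0, "ax": 0, "ay": 0, "az": 0, "gripper": 1}, {"dx": -0.18, "dy": -0.033, "dz": 0, "ax": 0, "ay": 0, "az": 0, "gripper": 1}, {"dx": -0.18, "dy": -0.033, "dz": 0, "ax": 0, "ay": 0, "az": 0, "gripper": 1}, {"dx": -0.18, "dy": -0.033, "dz": 0, "ax": 0, "ay": 0, "az": 0, "gripper": 1}, {"dx": -0.18, "dy": -0.034, "dz": 0, "ax": 0, "ay": 0, "az": 0, "gripper": 1}, {"dx": 0, "dy": 0, "dz": 0, "ax": 0, "ay": 0, "az": 0, "gripper": 1}, {"dx": 0, "dy": 0, "dz": 0, "ax": 0, "ay": 0, "az": 0, "gripper": 1}]'

```text
clock: 46.5
eef_pos: [382.0, -354.4, 231.5]
tool_rot: [-3.141, -0.001, 1.458]
force: [0.5, 0.4, 0.5]
width: 85.5
gripper_force: 0.0
```

```bash
python3 -c "
from h import *
st((-165,-349,78))
P=cloud(shot('top'));rects(P,95,120,(-135,-45),(-95,95));rects(P,95,120,(-135,-45),(-95,29));rects(P,95,120,(-135,-45),(32,95))"
```

```text
t 46.5 h [-165.4 -347.6] z 231.5 yaw [-1.7999e+02 -6.0000e-02  8.3530e+01] w 85.5 F [0.5 0.4 0.5] 0.0
dx,dy,dz -0.0046 0.0015 0.5118
506 [-91.1  63.2] [57.  57.2] 89.87 z 104.7
1014 [-92.4 -27.9] [ 57.3 113.8] 0.01 z 104.6
1013 [-92.5 -28. ] [ 57.3 113.7] 0.17 z 104.6
506 [-91.1  63.2] [57.  57.2] 89.87 z 104.7
```

Emit:
step_arm --plan '[{"dx": -0.004, "dy": 0.001, "dz": 0.12, "ax": 0, "ay": 0, "az": 0, "gripper": 1}, {"dx": 0, "dy": 0, "dz": 0.15, "ax": 0, "ay": 0, "az": 0, "gripper": 1}, {"dx": 0, "dy": 0, "dz": 0.12, "ax": 0, "ay": 0, "az": 0, "gripper": 1}, {"dx": 0, "dy": 0, "dz": 0.07, "ax": 0, "ay": 0, "az": 0, "gripper": 1}, {"dx": 0, "dy": 0, "dz": 0.05, "ax": 0, "ay": 0, "az": 0, "gripper": 1}, {"dx": 0, "dy": 0, "dz": 0, "ax": 0, "ay": 0, "az": 0, "gripper": 1}, {"dx": 0, "dy": 0, "dz": 0, "ax": 0, "ay": 0, "az": 0, "gripper": 0}, {"dx": 0, "dy": 0, "dz": 0, "ax": 0, "ay": 0, "az": 0, "gripper": 0}, {"dx": 0, "dy": 0, "dz": 0, "ax": 0, "ay": 0, "az": 0, "gripper": 0}, {"dx": 0, "dy": 0, "dz": 0, "ax": 0, "ay": 0, "az": 0, "gripper": 0}, {"dx": 0, "dy": 0, "dz": -0.05, "ax": 0, "ay": 0, "az": 0, "gripper": 0}, {"dx": 0, "dy": 0, "dz": -0.12, "ax": 0, "ay": 0, "az": 0, "gripper": 0}, {"dx": 0, "dy": 0, "dz": -0.14, "ax": 0, "ay": 0, "az": 0, "gripper": 0}, {"dx": 0, "dy": 0, "dz": -0.14, "ax": 0, "ay": 0, "az": 0, "gripper": 0}, {"dx": 0, "dy": 0, "dz": -0.06, "ax": 0, "ay": 0, "az": 0, "gripper": 0}, {"dx": 0, "dy": 0, "dz": 0, "ax": 0, "ay": 0, "az": 0, "gripper": 0}, {"dx": 0, "dy": 0, "dz": 0, "ax": 0, "ay": 0, "az": 0, "gripper": 0}]'

```text
clock: 48.68
eef_pos: [381.4, -355.9, 231.1]
tool_rot: [-3.14, -0.001, 1.458]
force: [0.8, 0.2, -1.9]
width: 56.6
gripper_force: 64.3
```

```bash
python3 -c "
from h import *
st((-90.5,28.5,163))"
```

```text
t 48.67 h [-165.9 -349.2] z 231.1 yaw [-1.7992e+02 -4.0000e-02  8.3520e+01] w 56.6 F [ 0.8  0.2 -1.9] 64.3
dx,dy,dz 1.2589 0.2512 0.2272
```

Emit:
step_arm --plan '[{"dx": 0.079, "dy": 0.016, "dz": 0, "ax": 0, "ay": 0, "az": 0, "gripper": 0}, {"dx": 0.14, "dy": 0.028, "dz": 0, "ax": 0, "ay": 0, "az": 0, "gripper": 0}, {"dx": 0.15, "dy": 0.03, "dz": 0, "ax": 0, "ay": 0, "az": 0, "gripper": 0}, {"dx": 0.15, "dy": 0.03, "dz": 0, "ax": 0, "ay": 0, "az": 0, "gripper": 0}, {"dx": 0.15, "dy": 0.03, "dz": 0, "ax": 0, "ay": 0, "az": 0, "gripper": 0}, {"dx": 0.15, "dy": 0.03, "dz": 0, "ax": 0, "ay": 0, "az": 0, "gripper": 0}, {"dx": 0.15, "dy": 0.03, "dz": 0, "ax": 0, "ay": 0, "az": 0, "gripper": 0}, {"dx": 0.15, "dy": 0.03, "dz": 0, "ax": 0, "ay": 0, "az": 0, "gripper": 0}, {"dx": 0.14, "dy": 0.027, "dz": 0, "ax": 0, "ay": 0, "az": 0, "gripper": 0}, {"dx": 0, "dy": 0, "dz": 0, "ax": 0, "ay": 0, "az": 0, "gripper": 0}, {"dx": 0, "dy": 0, "dz": 0.07, "ax": 0, "ay": 0, "az": 0, "gripper": 0}, {"dx": 0, "dy": 0, "dz": 0.07, "ax": 0, "ay": 0, "az": 0, "gripper": 0}, {"dx": 0, "dy": 0, "dz": 0.04, "ax": 0, "ay": 0, "az": 0, "gripper": 0}, {"dx": 0, "dy": 0, "dz": 0, "ax": 0, "ay": 0, "az": 0, "gripper": 0}, {"dx": 0, "dy": 0, "dz": 0, "ax": 0, "ay": 0, "az": 0, "gripper": 0}]'

```text
clock: 50.55
eef_pos: [499.9, 10.4, 178.1]
tool_rot: [3.141, -0.0, 1.458]
force: [-0.3, 0.0, -1.9]
width: 56.3
gripper_force: 64.3
```

```bash
python3 -c "
from h import *
st((-90.5,28.5,163))"
```

```text
t 50.55 h [-89.2  28.1] z 178.1 yaw [ 1.7996e+02 -1.0000e-02  8.3520e+01] w 56.3 F [-0.3  0.  -1.9] 64.3
dx,dy,dz 0.0013 -0.0042 0.0503
```

Emit:
step_arm --plan '[{"dx": 0.001, "dy": -0.004, "dz": 0.03, "ax": 0, "ay": 0, "az": 0, "gripper": 0}, {"dx": 0, "dy": 0, "dz": 0.02, "ax": 0, "ay": 0, "az": 0, "gripper": 0}, {"dx": 0, "dy": 0, "dz": 0, "ax": 0, "ay": 0, "az": 0, "gripper": 0}, {"dx": 0, "dy": 0, "dz": 0, "ax": 0, "ay": 0, "az": 0, "gripper": 1}, {"dx": 0, "dy": 0, "dz": 0, "ax": 0, "ay": 0, "az": 0, "gripper": 1}, {"dx": 0, "dy": 0, "dz": 0, "ax": 0, "ay": 0, "az": 0, "gripper": 1}, {"dx": 0, "dy": 0, "dz": -0.08, "ax": 0, "ay": 0, "az": 0, "gripper": 1}, {"dx": 0, "dy": 0, "dz": -0.18, "ax": 0, "ay": 0, "az": 0, "gripper": 1}, {"dx": -0.085, "dy": 0.02, "dz": 0, "ax": 0, "ay": 0, "az": 0, "gripper": 1}, {"dx": -0.17, "dy": 0.047, "dz": 0, "ax": 0, "ay": 0, "az": 0, "gripper": 1}, {"dx": -0.17, "dy": 0.047, "dz": 0, "ax": 0, "ay": 0, "az": 0, "gripper": 1}, {"dx": -0.17, "dy": 0.047, "dz": 0, "ax": 0, "ay": 0, "az": 0, "gripper": 1}, {"dx": -0.17, "dy": 0.047, "dz": 0, "ax": 0, "ay": 0, "az": 0, "gripper": 1}, {"dx": -0.17, "dy": 0.048, "dz": 0, "ax": 0, "ay": 0, "az": 0, "gripper": 1}, {"dx": -0.17, "dy": 0.048, "dz": 0, "ax": 0, "ay": 0, "az": 0, "gripper": 1}, {"dx": -0.17, "dy": 0.048, "dz": 0, "ax": 0, "ay": 0, "az": 0, "gripper": 1}, {"dx": 0, "dy": 0, "dz": 0, "ax": 0, "ay": 0, "az": 0, "gripper": 1}, {"dx": 0, "dy": 0, "dz": 0, "ax": 0, "ay": 0, "az": 0, "gripper": 1}]'

```text
clock: 52.8
eef_pos: [560.1, -380.1, 240.1]
tool_rot: [-3.141, -0.002, 1.458]
force: [0.8, 1.1, 0.6]
width: 85.5
gripper_force: 0.0
```

```bash
python3 -c "
from h import *
st((15,-354,78))
P=cloud(shot('top'));rects(P,170,195,(-135,-45),(-95,95))"
```

```text
t 52.8 h [  14.4 -353.2] z 240.1 yaw [-1.7995e+02 -9.0000e-02  8.3540e+01] w 85.5 F [0.8 1.1 0.6] 0.0
dx,dy,dz -0.0026 0.002 0.5402
1190 [-91.5  30. ] [ 57.2 113.9] 0.29 z 180.7
```

Top full brick measures (-91.5, 30.0), as aimed. Now the last half brick.

Emit:
step_arm --plan '[{"dx": -0.002, "dy": 0.002, "dz": 0.12, "ax": 0, "ay": 0, "az": 0, "gripper": 1}, {"dx": 0, "dy": 0, "dz": 0.15, "ax": 0, "ay": 0, "az": 0, "gripper": 1}, {"dx": 0, "dy": 0, "dz": 0.14, "ax": 0, "ay": 0, "az": 0, "gripper": 1}, {"dx": 0, "dy": 0, "dz": 0.08, "ax": 0, "ay": 0, "az": 0, "gripper": 1}, {"dx": 0, "dy": 0, "dz": 0.05, "ax": 0, "ay": 0, "az": 0, "gripper": 1}, {"dx": 0, "dy": 0, "dz": 0, "ax": 0, "ay": 0, "az": 0, "gripper": 1}, {"dx": 0, "dy": 0, "dz": 0, "ax": 0, "ay": 0, "az": 0, "gripper": 0}, {"dx": 0, "dy": 0, "dz": 0, "ax": 0, "ay": 0, "az": 0, "gripper": 0}, {"dx": 0, "dy": 0, "dz": 0, "ax": 0, "ay": 0, "az": 0, "gripper": 0}, {"dx": 0, "dy": 0, "dz": 0, "ax": 0, "ay": 0, "az": 0, "gripper": 0}, {"dx": 0, "dy": 0, "dz": -0.05, "ax": 0, "ay": 0, "az": 0, "gripper": 0}, {"dx": 0, "dy": 0, "dz": -0.12, "ax": 0, "ay": 0, "az": 0, "gripper": 0}, {"dx": 0, "dy": 0, "dz": -0.14, "ax": 0, "ay": 0, "az": 0, "gripper": 0}, {"dx": 0, "dy": 0, "dz": -0.14, "ax": 0, "ay": 0, "az": 0, "gripper": 0}, {"dx": 0, "dy": 0, "dz": -0.06, "ax": 0, "ay": 0, "az": 0, "gripper": 0}, {"dx": 0, "dy": 0, "dz": 0, "ax": 0, "ay": 0, "az": 0, "gripper": 0}, {"dx": 0, "dy": 0, "dz": 0, "ax": 0, "ay": 0, "az": 0, "gripper": 0}]'

```text
clock: 54.98
eef_pos: [559.6, -381.1, 229.7]
tool_rot: [-3.138, -0.001, 1.458]
force: [0.4, 0.8, -1.9]
width: 56.2
gripper_force: 64.1
```

```bash
python3 -c "
from h import *
st((-90.5,-61.5,163))"
```

```text
t 54.98 h [  14.1 -354.3] z 229.7 yaw [-1.7981e+02 -8.0000e-02  8.3540e+01] w 56.2 F [ 0.4  0.8 -1.9] 64.1
dx,dy,dz 0.9759 -0.3485 0.2224
```

Emit:
step_arm --plan '[{"dx": 0.066, "dy": -0.024, "dz": 0, "ax": 0, "ay": 0, "az": 0, "gripper": 0}, {"dx": 0.13, "dy": -0.046, "dz": 0, "ax": 0, "ay": 0, "az": 0, "gripper": 0}, {"dx": 0.13, "dy": -0.046, "dz": 0, "ax": 0, "ay": 0, "az": 0, "gripper": 0}, {"dx": 0.13, "dy": -0.046, "dz": 0, "ax": 0, "ay": 0, "az": 0, "gripper": 0}, {"dx": 0.13, "dy": -0.046, "dz": 0, "ax": 0, "ay": 0, "az": 0, "gripper": 0}, {"dx": 0.13, "dy": -0.047, "dz": 0, "ax": 0, "ay": 0, "az": 0, "gripper": 0}, {"dx": 0.13, "dy": -0.047, "dz": 0, "ax": 0, "ay": 0, "az": 0, "gripper": 0}, {"dx": 0.13, "dy": -0.047, "dz": 0, "ax": 0, "ay": 0, "az": 0, "gripper": 0}, {"dx": 0, "dy": 0, "dz": 0, "ax": 0, "ay": 0, "az": 0, "gripper": 0}, {"dx": 0, "dy": 0, "dz": 0, "ax": 0, "ay": 0, "az": 0, "gripper": 0}, {"dx": 0, "dy": 0, "dz": 0, "ax": 0, "ay": 0, "az": 0, "gripper": 0}]'

```text
clock: 56.35
eef_pos: [489.6, -80.2, 231.1]
tool_rot: [-3.141, 0.0, 1.456]
force: [0.2, -0.5, -1.7]
width: 56.2
gripper_force: 64.1
```

```bash
python3 -c "
from h import *
st((-90.5,-60.5,163))"
```

```text
t 56.35 h [-89.3 -63.1] z 231.1 yaw [-1.7994e+02  2.0000e-02  8.3410e+01] w 56.2 F [ 0.2 -0.5 -1.7] 64.1
dx,dy,dz 0.0088 -0.0041 0.227
```

Emit:
step_arm --plan '[{"dx": 0.004, "dy": -0.004, "dz": 0.07, "ax": 0, "ay": 0, "az": 0, "gripper": 0}, {"dx": 0, "dy": 0, "dz": 0.08, "ax": 0, "ay": 0, "az": 0, "gripper": 0}, {"dx": 0, "dy": 0, "dz": 0.04, "ax": 0, "ay": 0, "az": 0, "gripper": 0}, {"dx": 0, "dy": 0, "dz": 0.02, "ax": 0, "ay": 0, "az": 0, "gripper": 0}, {"dx": 0, "dy": 0, "dz": 0.014, "ax": 0, "ay": 0, "az": 0, "gripper": 0}, {"dx": 0, "dy": 0, "dz": 0, "ax": 0, "ay": 0, "az": 0, "gripper": 0}, {"dx": 0, "dy": 0, "dz": 0, "ax": 0, "ay": 0, "az": 0, "gripper": 0}]'

```text
clock: 57.22
eef_pos: [488.9, -77.6, 164.9]
tool_rot: [3.141, 0.0, 1.458]
force: [-0.2, -1.0, -0.6]
width: 56.4
gripper_force: 64.3
```

Emit:
step_arm --plan '[{"dx": 0, "dy": 0, "dz": 0.005, "ax": 0, "ay": 0, "az": 0, "gripper": 0}, {"dx": 0, "dy": 0, "dz": 0, "ax": 0, "ay": 0, "az": 0, "gripper": 0}, {"dx": 0, "dy": 0, "dz": 0, "ax": 0, "ay": 0, "az": 0, "gripper": 1}, {"dx": 0, "dy": 0, "dz": 0, "ax": 0, "ay": 0, "az": 0, "gripper": 1}, {"dx": 0, "dy": 0, "dz": 0, "ax": 0, "ay": 0, "az": 0, "gripper": 1}, {"dx": 0, "dy": 0, "dz": -0.08, "ax": 0, "ay": 0, "az": 0, "gripper": 1}, {"dx": 0, "dy": 0, "dz": -0.18, "ax": 0, "ay": 0, "az": 0, "gripper": 1}, {"dx": -0.1, "dy": 0, "dz": 0, "ax": 0, "ay": 0, "az": 0, "gripper": 1}, {"dx": -0.18, "dy": 0, "dz": 0, "ax": 0, "ay": 0, "az": 0, "gripper": 1}, {"dx": -0.18, "dy": 0, "dz": 0, "ax": 0, "ay": 0, "az": 0, "gripper": 1}, {"dx": -0.18, "dy": 0, "dz": 0, "ax": 0, "ay": 0, "az": 0, "gripper": 1}, {"dx": -0.18, "dy": 0, "dz": 0, "ax": 0, "ay": 0, "az": 0, "gripper": 1}, {"dx": -0.1, "dy": 0, "dz": 0, "ax": 0, "ay": 0, "az": 0, "gripper": 1}, {"dx": 0, "dy": 0, "dz": 0, "ax": 0, "ay": 0, "az": 0, "gripper": 1}, {"dx": 0, "dy": 0, "dz": 0, "ax": 0, "ay": 0, "az": 0, "gripper": 1}]'

```text
clock: 59.1
eef_pos: [457.8, -350.5, 240.8]
tool_rot: [-3.141, -0.001, 1.459]
force: [-0.5, 0.3, -0.0]
width: 85.6
gripper_force: 0.0
```

```bash
python3 -c "
from h import *
st()
P=cloud(shot('top'));rects(P,170,195,(-135,-45),(-95,95));rects(P,170,195,(-135,-45),(-95,-29.5));rects(P,170,195,(-135,-45),(-25,95));rects(P,40,85,(-240,-80),(290,450),30)
d=shot('scene');save(d,'s4.png',(230,100,500,290),2.9)"
```

```text
t 59.1 h [ -90.6 -335.3] z 240.8 yaw [-1.7998e+02 -8.0000e-02  8.3590e+01] w 85.6 F [-0.5  0.3 -0. ] 0.0
1188 [-92.1  32.7] [114.  57.] 89.92 z 180.7
604 [-90.8 -59.4] [56.9 57. ] 0.02 z 180.6
604 [-90.8 -59.4] [56.9 57. ] 0.02 z 180.6
1188 [-92.1  32.7] [114.  57.] 89.92 z 180.7
446 [-163.5  365.5] [ 34.7 112.6] 5.05 z 62.3
```

View pics/s4.png

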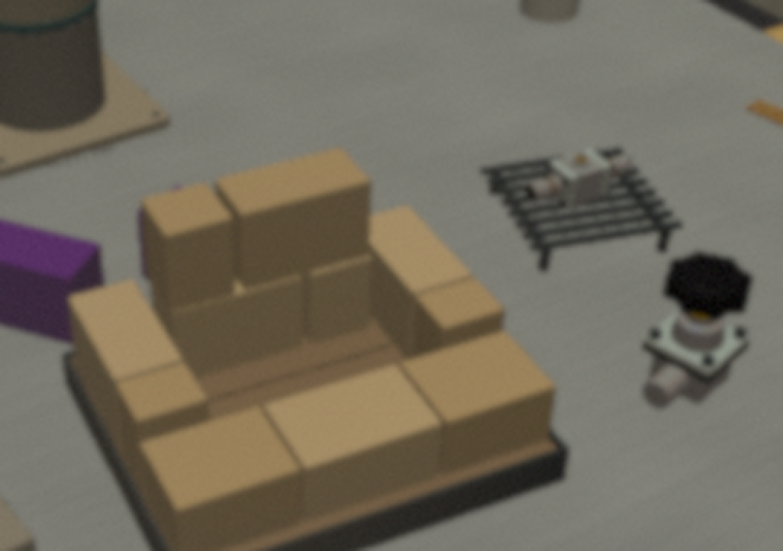

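The wall stands in two staggered courses (crop 250,240), the valve is upright on the rack (580,180), and the diaphragm valve is undisturbed. The top full brick shifted to 32.7, so I'm checking that the lower course did not shift with it.

```bash
python3 -c "
from h import *
d=shot('scene');P=cloud(d);hh=(P[...,:2]-O)@np.array([X,Y]).T;Z=np.nan_to_num(P[...,2],nan=-9)
m=(Z>55)&(Z<98)&(hh[...,0]>-75)&(hh[...,0]<-50)&(abs(hh[...,1])<96)
q=hh[m];print(len(q),np.median(q[:,0]),q[:,1].min(),q[:,1].max())
g=cv2.cvtColor(d['color'],cv2.COLOR_RGB2GRAY).astype(float)
b=np.arange(-88,97,2.0);y=hh[...,1]
print([(int(c),int(g[m&(abs(y-c)<1.2)].mean())) for c in b if (m&(abs(y-c)<1.2)).sum()>3])
for s in((-85,25),(40,90)):
  w=m&(y>s[0])&(y<s[1]);print(s,np.polyfit(y[w],hh[...,0][w],1))"
```

```text
945 -64.78760290905835 -86.25932845240818 90.99372821177509
[(-86, 83), (-84, 83), (-82, 83), (-80, 84), (-78, 82), (-76, 82), (-74, 81), (-72, 81), (-70, 81), (-68, 81), (-66, 80), (-64, 80), (-62, 80), (-60, 81), (-58, 80), (-56, 80), (-54, 80), (-52, 80), (-50, 81), (-48, 81), (-46, 80), (-44, 80), (-42, 80), (-40, 80), (-38, 80), (-36, 80), (-34, 80), (-32, 80), (-30, 81), (-28, 81), (-26, 81), (-24, 80), (-22, 80), (-20, 81), (-18, 80), (-16, 80), (-14, 80), (-12, 80), (-10, 81), (-8, 81), (-6, 80), (-4, 80), (-2, 80), (0, 80), (2, 81), (4, 80), (6, 81), (8, 81), (10, 80), (12, 80), (14, 80), (16, 80), (18, 80), (20, 80), (22, 80), (24, 80), (26, 79), (32, 77), (34, 75), (36, 77), (38, 80), (40, 80), (42, 81), (44, 80), (46, 81), (48, 80), (50, 80), (52, 80), (54, 80), (56, 80), (58, 80), (60, 80), (62, 80), (64, 80), (66, 80), (68, 79), (70, 80), (72, 80), (74, 80), (76, 80), (78, 80), (80, 80), (82, 80), (84, 80), (86, 79), (88, 78), (90, 76)]
(-85, 25) [ 3.64588436e-03 -6.49693776e+01]
(40, 90) [-1.52928754e-02 -6.27946392e+01]
```

The lower course is unshifted: full about -28.5, half about 62.7, both within 12 mm and square. Handing in.

```bash
python3 -c "
from cell import ctrl
print(ctrl.finish_job())"
```

```text
the job is handed in; nothing more can be done
None
```

The job is handed in, with no verdict returned: the front wall is rebuilt in two staggered courses with each brick within about 5 mm of its place, and the valve stands upright about 4 mm from the rack's centre.

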